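Pack the pump filter caps in the sanitiser and start its timer

TASK

Load the round sanitiser with all the drain-pump filter caps lying to its right: lay them flat on the tub's floor, bars up, in a single layer, one in the middle and the others close round it. When they are all in, set the lid squarely home on the tub, and only then wind the timer key clockwise all the way to its stop, in as many part turns as it takes. Leave the other things on the worktop where they are.

Things in the scene. Friction and masses are not known exactly. Their poses are not given: they have to be found in the camera images.
- filter_cap_1: drain-pump filter cap: plastic disc 60 mm across and 12 mm thick (foot bevelled to 52 mm), with one straight grip bar across its top, 42 long x 13 wide, from 12 up to 35 mm above the underside; 0.05 kg. Origin: centre of the underside; z up out of the bar, x along the bar. White, grey or blue; five to seven of the seven are there, lying bar up on the worktop to the right of the sanitiser, others are absent.
- filter_cap_2: drain-pump filter cap: plastic disc 60 mm across and 12 mm thick (foot bevelled to 52 mm), with one straight grip bar across its top, 42 long x 13 wide, from 12 up to 35 mm above the underside; 0.05 kg. Origin: centre of the underside; z up out of the bar, x along the bar. White, grey or blue; five to seven of the seven are there, lying bar up on the worktop to the right of the sanitiser, others are absent.
- filter_cap_3: drain-pump filter cap: plastic disc 60 mm across and 12 mm thick (foot bevelled to 52 mm), with one straight grip bar across its top, 42 long x 13 wide, from 12 up to 35 mm above the underside; 0.05 kg. Origin: centre of the underside; z up out of the bar, x along the bar. White, grey or blue; five to seven of the seven are there, lying bar up on the worktop to the right of the sanitiser, others are absent.
- filter_cap_4: drain-pump filter cap: plastic disc 60 mm across and 12 mm thick (foot bevelled to 52 mm), with one straight grip bar across its top, 42 long x 13 wide, from 12 up to 35 mm above the underside; 0.05 kg. Origin: centre of the underside; z up out of the bar, x along the bar. White, grey or blue; five to seven of the seven are there, lying bar up on the worktop to the right of the sanitiser, others are absent.
- filter_cap_5: drain-pump filter cap: plastic disc 60 mm across and 12 mm thick (foot bevelled to 52 mm), with one straight grip bar across its top, 42 long x 13 wide, from 12 up to 35 mm above the underside; 0.05 kg. Origin: centre of the underside; z up out of the bar, x along the bar. White, grey or blue; five to seven of the seven are there, lying bar up on the worktop to the right of the sanitiser, others are absent.
- filter_cap_6: drain-pump filter cap: plastic disc 60 mm across and 12 mm thick (foot bevelled to 52 mm), with one straight grip bar across its top, 42 long x 13 wide, from 12 up to 35 mm above the underside; 0.05 kg. Origin: centre of the underside; z up out of the bar, x along the bar. White, grey or blue; five to seven of the seven are there, lying bar up on the worktop to the right of the sanitiser, others are absent.
- filter_cap_7: drain-pump filter cap: plastic disc 60 mm across and 12 mm thick (foot bevelled to 52 mm), with one straight grip bar across its top, 42 long x 13 wide, from 12 up to 35 mm above the underside; 0.05 kg. Origin: centre of the underside; z up out of the bar, x along the bar. White, grey or blue; five to seven of the seven are there, lying bar up on the worktop to the right of the sanitiser, others are absent.
- lid: loose round lid of the sanitiser, grey, 206 mm across, 0.25 kg; starts lying right way up on the worktop to the left. Origin: centre of the underside of its plug; z up. The plug (183 mm across, 174 mm at its bevelled foot, z 0 to 8 mm) drops into the tub, the plate above it (z 8 to 16 mm) lies on the rim. Black grip knob on the middle: neck 22 mm across, head 32 mm across from z = 27 to 49 mm. Seated, its origin is 8 mm below tub_rim.
- tub_floor (a point): centre of the flat inner floor of the bench sanitiser's round tub, a fixed white drum with a perforated steel floor 13 mm above the worktop; inner width 192 mm (room for one cap with six round it, about 6 mm to spare), wall 5 mm thick, 48 mm deep. z up; y points to the control box with the timer, 100 x 100 mm, 50 mm high, centred 148 mm from the tub's axis.
- tub_rim (a point): centre of the tub's mouth at the height of its rim, 48 mm above tub_floor, same axes. A soap dispenser stands behind the tub; its tap lever juts out towards the robot about 0.2 m above the worktop, its tip 13 to 17 cm beyond the tub's axis: keep the hand on the robot's side of it.
- timer_grip (a point): point on the axis of the spring-wound timer's black key, upright on the control box: a wing 48 long x 13 wide x 24 mm high over a round foot 55 mm across; the wing reaches from 13.5 mm below this point to 8.5 mm above it. x along the wing, turns with it; z up, the turning axis.
- timer_key (a joint): how far the timer is wound, rad: 0 run down, 4.71 at its stop; grows clockwise seen from above. It has some time left on it at the start. Friction of 0.12 N m and a spring of 0.02 N m/rad resist; it stays where it is let go, so it can be wound in several part turns.
- screwdriver: bystander: screwdriver lying on the worktop, not to be disturbed; origin at its underside
- scrub_brush: bystander: scrubbing brush lying on the worktop, not to be disturbed; origin at its underside
- soap_bar: bystander: bar of soap lying on the worktop, not to be disturbed; origin at its underside
- dosing_cap: bystander: dosing cap lying on the worktop, not to be disturbed; origin at its underside
- wash_notes: bystander: notebook lying on the worktop, not to be disturbed; origin at its underside

How it is judged:
By the outcome, as a careful person would: the job done as asked, in the order asked, and still so for the second after the job is handed in, with the robot touching nothing.
Of filter_cap_1, filter_cap_2, filter_cap_3, filter_cap_4, filter_cap_5, filter_cap_6, filter_cap_7 only 5 to 7 are there at a start; the rules pass over those that are not, and their reading is None.
At some moment in a run one of filter_cap_1, filter_cap_2, filter_cap_3, filter_cap_4, filter_cap_5, filter_cap_6, filter_cap_7 may be knocked a few centimetres aside while the robot is not near it.
It also fails if it takes over 210 s, if anything falls off the work surface, if the arm or the gripper's body presses on something with over 40 N, if the wrist force passes 120 N, or if a joint passes its speed limit or range.

ROBOT

A 6-joint arm with a two-finger parallel gripper is mounted at the origin on a cart in front of the work surface, level with it; the furniture and walls round the work are solid. World frame = base frame: x ahead of the robot, y to its left, z up, the work surface at z = 0. Lengths are in m, angles in rad, forces in N, time in s.
With the tool pointing down it reaches from about 0.3 to 0.85 m from the base axis. Payload 4.2 kg.
Tool frame: the origin (TCP) lies on the centre line of the jaws, within the pads' length; the fingertips stand 14 mm ahead of it and the grasp point (between the pads) lies 5 mm behind it; z points along the fingers, y is the line along which they close (so a half turn about z gives the same grasp; the last joint's range is limited). The gripper opens to 91 mm and grips with 3 to 60 N. Pads are 32 mm wide; open, the fingers measure 118 mm over their backs; the gripper's body (76 mm by 178 mm) begins 60 mm behind the grasp point.
Start: joints at [-0.02, 0.32, 1.565, -0, 1.257, -0.02], TCP at [0.575, 0, 0.228] pointing down, gripper open.
Joint ranges: [-3.11, 3.11], [-0.84, 2.01], [0.21, 2.61], [-1.34, 4.49], [0.05, 2.63], [-2.56, 2.56]. Speed limits (rad/s): [2.57, 2.57, 3.14, 3.14, 3.14, 3.14].

INTERFACE

Orientations are given as a rotation vector (axis times angle).
In Python, from station import manip gives the robot as it stands.
- The arm moves only by the tool move_arm, never from a script. Its argument "motion" is text: rows parted by semicolons, each of 5 numbers parted by spaces: the shift along the tool's x, y, z each as a share of 0.12 m, from -1 to 1, then the turn about the tool's z as a share of 120 degrees, from -1 to 1, then the opening in per cent of the stroke, from 0 (shut) to 100 (fully open). A call has 1 to 12 rows; each row is the pose to reach, as a shift and turn from the pose commanded when the call began, along the tool's axes at that moment; what a row does not reach only later rows make up. A row lasts 1/10 s, in which the tool goes at most 50 mm and 8.59 degrees, less where a joint would pass 70% of its speed; a pose out of reach is approached as far as the arm can. A call with a number of a shift or a turn outside -1 to 1 is refused whole. A call with a gripper value outside its range is refused whole. The fingers move at their own pace and stop on an object; "force" is the grip in N (left out, the last holds). Time passes only in rows, so rows that repeat a pose let the fingers close. It gives the time, the measured TCP pose, the force, the opening and the grip force at its end, in the units of the state.
- manip.observe(): the state, without advancing time (a new reading comes with each control period).
- manip.grab_frame(name): name is "scene" or "side" or "wrist"; returns a dict with "img" (384x512x3 uint8, red, green, blue), "range_z" (384x512 float32, m along the optical axis (not along the pixel's ray), 0 where there is no reading), "fovy" (degrees; the focal length in pixels is half the picture's height over the tangent of half this angle, whatever the lens; pixels are square), "cx", "cy" (the principal point, pixels), "pose" (4x4, takes a point from camera to world coordinates); the wrist camera has in their place "T_tool_cam" (4x4, takes a point from camera to tool coordinates, whose origin is the TCP and whose axes are the flange's). Camera axes: x right, y up, looking along -z (the intrinsics and any distortion apply to the point x, -y, -z); pixel columns grow to the right and rows downward; lengths in m; the calibration is good to about 2 mm. A picture is of the moment at which its call begins: read the wrist's pose just before it.
- manip.sign_off(): hands the job in; it is judged then, once.
The state is a dict: "time": time; "joint_positions": joint angles; "qd": joint speeds; "joint_efforts": joint torques, N m; "eef_pos": TCP position; "ee_rot": TCP orientation; "force": force on the tool from outside, world axes, zero at the start; "torque": the same for the moment, N m; "opening": finger opening in m; "grasp_force": force on a finger pad.
Only numpy, scipy, OpenCV 4.12 (cv2) and the standard library are available. Lean on these libraries where they do the work, as an engineer would, in place of code of your own. Each camera call takes 0.05 s, during which the arm holds its last target. There are 200 camera calls.

## Working session

There is one attempt and no reset: what is moved stays moved. The work goes in short steps, Python scripts to look and compute and a tool call to move; the robot and the scene stay as the last step left them, time stands still between calls to the robot, and variables do not carry over. Pictures are saved under pics/ and viewed, at most 14 in all, crops included, and the job is handed in when it is done.

Besides the shell and the picture viewer there is one more tool, called after "Call:" as name(argument=value, ...), one argument or row to a line, values as JSON. move_arm: Moves the arm, as the interface text tells. Its arguments: {"type":"object","properties":{"motion":{"type":"string"},"force":{"type":"number"}},"required":["motion"]}

```bash
mkdir -p pics; ls; cat > h.py <<'E'
import numpy as np, cv2
from station import manip
from scipy.spatial.transform import Rotation as R
def grab(n):
    s=manip.observe(); f=manip.grab_frame(n)
    if 'pose' in f: T=np.array(f['pose'])
    else:
        A=np.eye(4);A[:3,:3]=R.from_rotvec(s['ee_rot']).as_matrix();A[:3,3]=s['eef_pos'];T=A@np.array(f['T_tool_cam'])
    f['T']=T; f['foc']=192/np.tan(np.radians(f['fovy']/2)); return f
def cloud(f):
    z=f['range_z'];v,u=np.mgrid[:384,:512]
    P=np.stack([(u-f['cx'])/f['foc']*z,-(v-f['cy'])/f['foc']*z,-z,np.ones_like(z)],-1)
    W=(P@f['T'].T)[...,:3]; W[z==0]=np.nan; return W
E
python3 - <<'E'
from h import *
for n in ['scene','side','wrist']:
    f=grab(n);print(n,f['fovy'],f['cx'],f['cy'],[k for k in f],np.round(f['T'],3).tolist())
    np.savez(f'/tmp/{n}.npz',W=cloud(f),img=f['img'])
    if n!='wrist': cv2.imwrite(f'pics/{n}0.png',cv2.resize(f['img'][...,::-1],(800,600),interpolation=cv2.INTER_CUBIC))
s=manip.observe();print(s)
E
```

```text
pics
scene 53.05810793955489 255.1697230393993 193.2577484961686 ['img', 'range_z', 'fovy', 'cx', 'cy', 'pose', 'T', 'foc'] [[0.424, 0.62, -0.659, -0.655], [-0.905, 0.28, -0.319, -0.509], [-0.013, 0.732, 0.681, 1.26], [0.0, 0.0, 0.0, 1.0]]
side 43.67387712515629 257.4446357035582 191.07606054486737 ['img', 'range_z', 'fovy', 'cx', 'cy', 'pose', 'T', 'foc'] [[-0.989, 0.068, -0.131, 0.228], [-0.147, -0.538, 0.83, 1.772], [-0.014, 0.84, 0.542, 1.211], [0.0, 0.0, 0.0, 1.0]]
wrist 65.96112470475407 253.13887762788875 191.29851276822436 ['img', 'range_z', 'fovy', 'cx', 'cy', 'T_tool_cam', 'T', 'foc'] [[1.0, -0.0, 0.002, 0.575], [0.0, 0.963, 0.269, 0.075], [-0.002, -0.269, 0.963, 0.384], [0.0, 0.0, 0.0, 1.0]]
{'time': 0.15, 'joint_positions': array([-2.00060910e-02,  3.20116884e-01,  1.56536046e+00,  1.20431874e-07,
        1.25739186e+00, -2.00093859e-02]), 'qd': array([ 0.00102018, -0.00082094, -0.00478989, -0.00078688,  0.0008883 ,
        0.00092605]), 'joint_efforts': array([-5.72294630e-04, -4.12774551e+01, -2.32154489e+01,  7.26667210e-02,
        4.33494255e-02, -9.00343002e-05]), 'eef_pos': array([5.74654161e-01, 4.22114495e-06, 2.27344471e-01]), 'ee_rot': array([-2.22078666e+00, -2.22079389e+00,  1.38870873e-03]), 'force': array([ 1.00074967, -0.11790739, -0.48953814]), 'torque': array([-0.01195245,  0.05652652, -0.01831004]), 'grasp_force': 0.0, 'opening': 0.09094455175281568}
```

View images.

View pics/scene0.png

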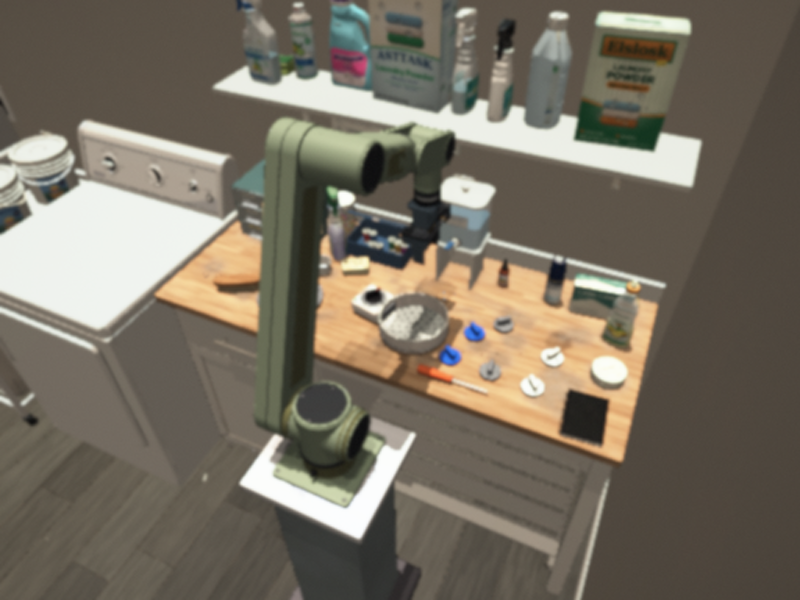

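View pics/side0.png

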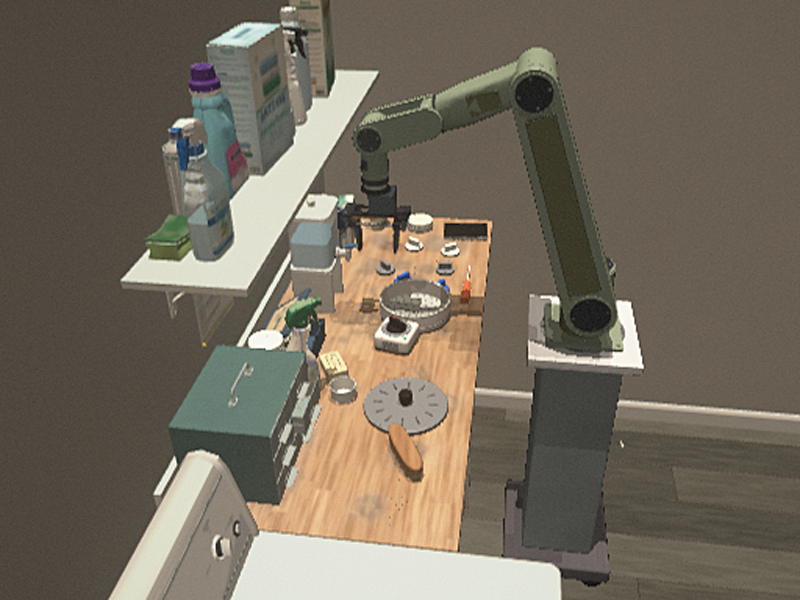

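```bash
python3 - <<'E'
import numpy as np,cv2
# top-down orthographic height+colour maps, 2mm per pixel, x 0.2..1.0 up, y .5..-.5... 
for n in ['scene','side']:
    d=np.load(f'/tmp/{n}.npz');W=d['W'].reshape(-1,3);I=d['img'].reshape(-1,3)
    ok=np.isfinite(W[:,0])&(W[:,2]>-.02)&(W[:,2]<.14);W=W[ok];I=I[ok]
    t=W[(W[:,2]<.012)&(abs(W[:,0]-.55)<.25)&(abs(W[:,1])<.4)];print(n,len(W),'table z med',np.median(t[:,2]))
    o=np.argsort(W[:,2]);W=W[o];I=I[o]
    r=((0.9-W[:,0])/.0015).astype(int);c=((.6-W[:,1])/.0015).astype(int)
    m=np.zeros((450,800,3),np.uint8);k=(r>=0)&(r<449)&(c>=0)&(c<799)
    for dr in(0,1):
        for dc in(0,1): m[r[k]+dr,c[k]+dc]=I[k][:,::-1]
    cv2.imwrite(f'pics/top_{n}.png',m)
E
```

```text
scene 47084 table z med 0.00014532823798885097
side 45695 table z med -0.0028229395171108784
```

The scene shows six caps right of the tub (blue at 475,331 and 450,355; grey at 503,324 and 490,370; white at 552,357 and 533,385). The side view shows the lid at (405,403), with the brush right next to it.

```bash
python3 - <<'E'
import cv2,numpy as np
a=cv2.imread('pics/top_scene.png');b=cv2.imread('pics/top_side.png')
cv2.imwrite('pics/top2.png',np.vstack([a[:300],b[:300]]))
E
```

```text
(no output)
```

View pics/top2.png

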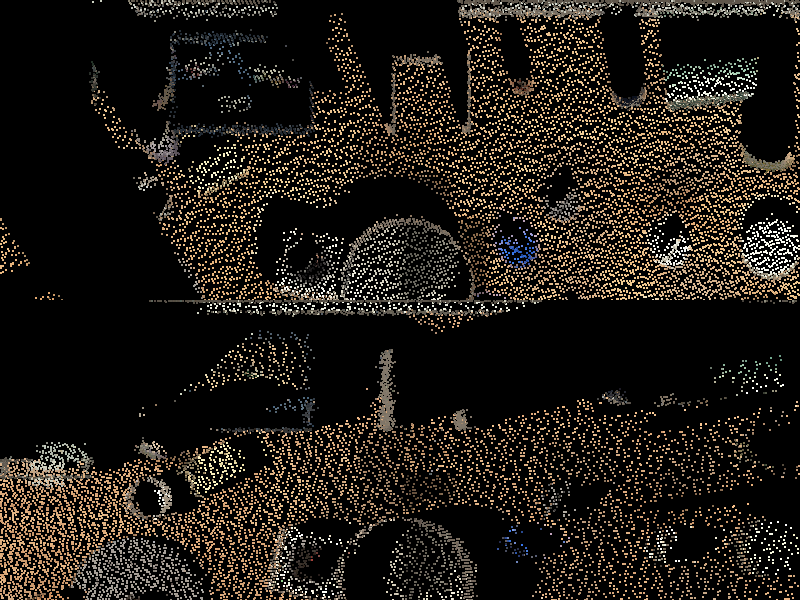

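```bash
cat >> h.py <<'E'
from scipy.optimize import least_squares
def circ(P,c0,r=None):
    # robust circle fit on xy
    if r is None:
        s=least_squares(lambda p:np.hypot(P[:,0]-p[0],P[:,1]-p[1])-p[2],[*c0,.1],loss='soft_l1',f_scale=.002)
    else: s=least_squares(lambda p:np.hypot(P[:,0]-p[0],P[:,1]-p[1])-r,c0,loss='soft_l1',f_scale=.002)
    return s.x,len(P),np.median(np.abs(s.fun))
E
python3 - <<'E'
from h import *
c=np.array([.465,-.01])
for n in ['scene','side','wrist']:
    d=np.load(f'/tmp/{n}.npz');W=d['W'].reshape(-1,3);I=d['img'].reshape(-1,3).astype(int)
    W_=W[np.isfinite(W[:,0])];I_=I[np.isfinite(W[:,0])]
    rr=np.hypot(*(W_[:,:2]-c).T)
    P=W_[(abs(W_[:,2]-.06)<.006)&(rr>.08)&(rr<.12)&(W_[:,1]<c[1]+.08)]
    print(n,'rim',circ(P,c) if len(P)>20 else len(P), P[:,2].max() if len(P) else 0)
    b=(W_[:,0]>.25)&(W_[:,0]<.85)&(W_[:,1]<.1)&(W_[:,1]>-.6)&(W_[:,2]>.012)&(W_[:,2]<.05)&(rr>.115)
    Q=W_[b]; # cluster
    m=np.zeros((400,467),np.uint8);r=((.85-Q[:,0])/.0015).astype(int);k=((.1-Q[:,1])/.0015).astype(int);m[r,k]=255
    m=cv2.dilate(m,np.ones((5,5)));nc,L,st,ce=cv2.connectedComponentsWithStats(m)
    for i in range(1,nc):
        q=Q[L[r,k]==i]
        if len(q)>15: print(len(q),np.round(q.mean(0),3),'min',np.round(q.min(0),3),'max',np.round(q.max(0),3),I_[b][L[r,k]==i].mean(0).astype(int))
d=np.load('/tmp/side.npz');W=d['W'].reshape(-1,3);P=W[(abs(W[:,2]-.016)<.004)&(W[:,1]>.2)&(W[:,1]<.55)&(W[:,0]<.7)]
print('lid',np.median(P,0),P.min(0),P.max(0))
K=W[(W[:,2]>.03)&(W[:,2]<.06)&(W[:,1]>.2)&(W[:,1]<.55)&(W[:,0]<.6)&(W[:,0]>.2)];print('knob',len(K),np.median(K,0),K.min(0),K.max(0))
cv2.imwrite('pics/w0.png',np.load('/tmp/wrist.npz')['img'][...,::-1])
E
```

```text
scene rim (array([ 0.47214143, -0.00967063,  0.09805665]), 170, np.float64(0.001985868465667215)) 0.06591534519126685
72 [ 0.81  -0.028  0.03 ] min [ 0.802 -0.062  0.012] max [0.823 0.012 0.049] [118 107  94]
52 [0.743 0.011 0.032] min [0.699 0.007 0.013] max [0.8  0.02 0.05] [119 103  87]
41 [ 0.766 -0.185  0.032] min [ 0.758 -0.199  0.013] max [ 0.779 -0.165  0.05 ] [129 103  80]
71 [ 0.749 -0.344  0.031] min [ 0.737 -0.368  0.013] max [ 0.774 -0.318  0.05 ] [123 114 100]
35 [ 0.728 -0.101  0.031] min [ 0.703 -0.104  0.012] max [ 0.766 -0.093  0.049] [129 110  91]
162 [ 0.75  -0.461  0.031] min [ 0.735 -0.519  0.013] max [ 0.764 -0.4    0.049] [117 107  91]
114 [ 0.655 -0.551  0.031] min [ 0.641 -0.59   0.012] max [ 0.677 -0.512  0.05 ] [100  95  69]
70 [ 0.593 -0.246  0.022] min [ 0.57  -0.273  0.012] max [ 0.618 -0.22   0.038] [138 131 122]
340 [ 0.521 -0.556  0.03 ] min [ 0.48  -0.599  0.012] max [ 0.579 -0.512  0.041] [228 226 213]
55 [ 0.525 -0.178  0.024] min [ 0.501 -0.204  0.012] max [ 0.546 -0.151  0.038] [ 66 103 188]
76 [ 0.522 -0.408  0.023] min [ 0.499 -0.434  0.012] m
[... 2026 characters left out ...]
st rim (array([ 0.47529497, -0.00748218,  0.09740051]), 2134, np.float64(0.001283806778209863)) 0.06407027891407474
561 [0.757 0.019 0.032] min [0.706 0.011 0.012] max [0.824 0.021 0.05 ] [122 113  99]
222 [ 0.752 -0.092  0.028] min [ 0.737 -0.093  0.012] max [ 0.771 -0.091  0.045] [117 110  98]
675 [ 0.533 -0.177  0.023] min [ 0.505 -0.204  0.012] max [ 0.56  -0.158  0.037] [ 70 118 200]
313 [0.538 0.091 0.045] min [0.515 0.081 0.017] max [0.549 0.1   0.05 ] [208 204 194]
lid [0.45485641 0.40460527 0.0139411 ] [0.34037368 0.24059538 0.01200285] [0.68516508 0.54960908 0.0199529 ]
knob 186 [0.44507153 0.50276335 0.03997083] [0.41160107 0.2002344  0.03002782] [0.59987009 0.54956891 0.0511939 ]
```

View pics/w0.png

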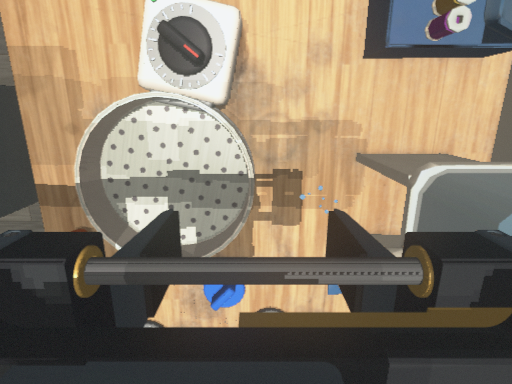

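The wrist view is clear: tub centred near (168,175), with the timer key at (187,43) and the tap lever at (287,195). Next I'll survey the caps from above.

Call:
move_arm(
  motion="0 -0.5 -1 0 100;-1 -0.8 -1 0 100;-1 -0.8 -1 0 100;-1 -0.8 -1 0 100;-1 -0.8 -1 0 100;-1 -0.8 -1 0 100",
)

```text
time: 0.75
eef_pos: [0.4787, -0.1208, 0.3488]
ee_rot: [2.223, 2.217, 0.002]
force: [0.3, 1.3, -0.0]
opening: 0.0911
grasp_force: 0.0
```

Call:
move_arm(
  motion="-1 0 -0.2 0 100;-1 0 -0.2 0 100;-1 0 -0.2 0 100;-1 0 -0.2 0 100;-1 0 -0.2 0 100",
)

```text
time: 1.25
eef_pos: [0.4795, -0.2388, 0.3702]
ee_rot: [-2.218, -2.22, -0.0]
force: [-0.2, -0.3, 1.0]
opening: 0.0913
grasp_force: 0.0
```

Call:
move_arm(
  motion="-0.5 0 0 0 100;-0.5 0 0 0 100;-0.5 0 0 0 100;-0.5 0 0 0 100;-0.5 0 0 0 100;-0.5 0 0 0 100",
)

```text
time: 1.85
eef_pos: [0.4791, -0.2987, 0.3723]
ee_rot: [2.22, 2.223, 0.001]
force: [0.8, -0.1, -0.3]
opening: 0.0913
grasp_force: 0.0
```

```bash
cat >> h.py <<'E'
def caps(W,I=None,box=(.36,.66,-.46,-.11),exc=None):
    # clusters above z=.005; bar from points z>.024
    Q=W.reshape(-1,3);k=np.isfinite(Q[:,0])&(Q[:,0]>box[0])&(Q[:,0]<box[1])&(Q[:,1]>box[2])&(Q[:,1]<box[3])&(Q[:,2]>.007)&(Q[:,2]<.05)
    Q=Q[k];m=np.zeros((500,500),np.uint8);r=((Q[:,0]-box[0])/.001).astype(int);c=((Q[:,1]-box[2])/.001).astype(int);m[r,c]=255
    m=cv2.dilate(m,np.ones((5,5)));n,L,_,_=cv2.connectedComponentsWithStats(m);out=[]
    for i in range(1,n):
        q=Q[L[r,c]==i]
        d=q[(q[:,2]<.017)];b=q[q[:,2]>.029]
        if len(b)<15 or len(q)<60: continue
        (bx,by),(w,h),a=cv2.minAreaRect((b[:,:2]*1000).astype(np.float32))
        if w<h: a+=90
        dd=cv2.minEnclosingCircle((d[:,:2]*1000).astype(np.float32))
        out.append((bx,by,max(w,h),min(w,h),a%180,b[:,2].max()*1000,np.round(dd[0],1),round(dd[1],1)))
    return out
E
python3 - <<'E'
from h import *
f=grab('wrist');W=cloud(f);np.savez('/tmp/w1.npz',W=W,img=f['img'])
cv2.imwrite('pics/w1.png',cv2.resize(f['img'][...,::-1],(800,600),interpolation=cv2.INTER_CUBIC))
for o in caps(W): print(*[np.round(v,1) for v in o])
E
```

```text
408.3 -383.3 41.3 13.2 36.7 37.4 [ 407.4 -383.6] 30.5
413.1 -264.4 41.6 13.1 9.4 37.5 [ 412.9 -264.4] 30.3
418.1 -146.1 41.8 13.0 54.5 37.8 [ 418.  -146.2] 30.4
531.3 -404.4 40.3 13.2 149.0 37.4 [ 531.1 -404.6] 30.4
531.9 -176.8 41.1 12.9 47.4 38.2 [ 532.3 -176.5] 30.3
600.1 -241.8 41.4 13.2 134.4 37.8 [ 600.1 -241.7] 30.3
```

View pics/w1.png

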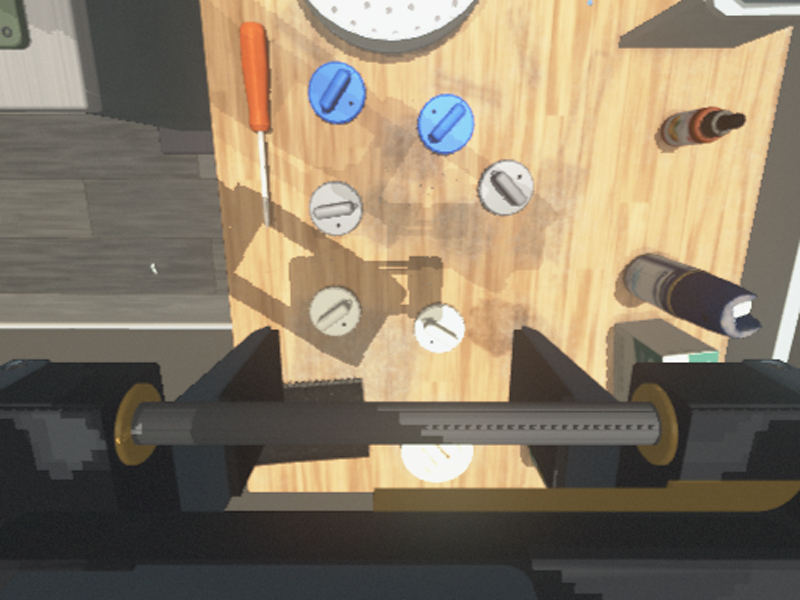

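All six caps are measured cleanly: bars 41x13 mm, disc radius 30 mm. I'll turn the hand 90° and measure again to cancel the wrist camera's calibration offset. That is also the yaw I'll use for placing.

Call:
move_arm(
  motion="0 0 0 -0.75 100;0 0 0 -0.75 100;0 0 0 -0.75 100;0 0 0 -0.75 100;0 0 0 -0.75 100;0 0 0 -0.75 100;0 0 0 -0.75 100;0 0 0 -0.75 100;0 0 0 -0.75 100;0 0 0 -0.75 100;0 0 0 -0.75 100;0 0 0 -0.75 100",
)

```text
time: 3.1
eef_pos: [0.479, -0.2995, 0.3722]
ee_rot: [-0.0, 3.141, -0.0]
force: [-0.2, 0.4, -0.3]
opening: 0.0909
grasp_force: 0.0
```

```bash
python3 - <<'E'
from h import *
s=manip.observe();print(s['eef_pos'],R.from_rotvec(s['ee_rot']).as_matrix().round(3).tolist(),s['joint_positions'].round(3))
f=grab('wrist');W=cloud(f)
for o in caps(W): print(*[np.round(v,1) for v in o])
Q=W.reshape(-1,3);c=np.array([.475,-.007]);rr=np.hypot(*(Q[:,:2]-c).T)
P=Q[(Q[:,2]>.06)&(Q[:,2]<.068)&(rr>.085)&(rr<.11)];print(circ(P,c),circ(P,c,.0985))
d=np.load('/tmp/wrist.npz');Q=d['W'].reshape(-1,3);rr=np.hypot(*(Q[:,:2]-c).T)
P=Q[(Q[:,2]>.06)&(Q[:,2]<.068)&(rr>.085)&(rr<.11)];print(circ(P,c),circ(P,c,.0985))
E
```

```text
[ 0.47900096 -0.29953251  0.37217657] [[-1.0, -0.0, 0.0], [-0.0, 1.0, -0.0], [-0.0, -0.0, -1.0]] [-0.579  0.252  1.306  0.     1.584 -2.15 ]
407.4 -382.7 41.6 13.0 35.9 37.2 [ 407.7 -382.7] 30.3
412.8 -263.5 41.6 12.9 8.9 37.8 [ 412.7 -263.4] 30.4
417.4 -145.7 41.1 13.0 54.3 37.5 [ 417.4 -145.2] 30.6
530.6 -403.6 41.3 12.9 148.5 37.5 [ 531.  -404.2] 30.8
531.5 -176.2 40.8 12.2 46.1 37.6 [ 531.9 -175.5] 30.6
599.3 -241.0 41.3 13.1 131.4 37.2 [ 599.7 -240.7] 30.6
(array([ 0.47430282, -0.00799519,  0.09802584]), 1325, np.float64(0.0013772562785504677)) (array([ 0.47438033, -0.00800897]), 1325, np.float64(0.0013524492138627386))
(array([ 0.47485206, -0.00777708,  0.09791787]), 2161, np.float64(0.0013234451171495881)) (array([ 0.47483537, -0.00815798]), 2161, np.float64(0.00129832354958688))
```

```bash
cat > plan.py <<'E'
import numpy as np,sys
# usage: plan.py x y z psi | x y z psi ... (mm, deg): prints share of each call (tool axes), start = measured pose
from h import manip,R
s=manip.observe();p=np.array(s['eef_pos'])*1000;M=R.from_rotvec(s['ee_rot']).as_matrix();psi=np.degrees(np.arctan2(M[1,0],M[0,0]))
print('at',p.round(1),round(psi,1),'j',s['joint_positions'].round(2))
for w in ' '.join(sys.argv[1:]).split('|'):
    x,y,z,a=map(float,w.split())
    while True:
        d=np.array([x,y,z])-p;c,n=np.cos(np.radians(psi)),np.sin(np.radians(psi))
        t=np.array([d[0]*c+d[1]*n, d[0]*n-d[1]*c, -d[2]])/120   # tool y = (sin,-cos)
        u=-((a-psi+180)%360-180 if abs(a-psi)>180 else a-psi)/120
        k=max(1,abs(t).max(),abs(u)/.8);q=np.round(np.append(t,u)/k,2)
        L=np.linalg.norm(q[:3])*120
        print(q,'rows',int(np.ceil(max(L/45,abs(q[3])*120/8.4)))+1)
        m=q[:3]*120;p=p+np.array([m[0]*c+m[1]*n,m[0]*n-m[1]*c,-m[2]]);psi-=q[3]*120
        if k==1: break
    print('  ->',p.round(1),round(psi,1),'j6~',round(np.arctan2(p[1],p[0])-np.radians(psi-90),2))
E
python3 plan.py '412.6 -264 150 189|412.6 -264 30 189|412.6 -264 150 189|525.4 29 150 180|525.4 29 44 180|525.4 29 150 180'
```

```text
at [ 479.  -299.6  372.1] 179.9 j [-0.58  0.25  1.31  0.    1.58 -2.15]
[ 0.3   0.16  1.   -0.04] rows 4
[ 0.24  0.16  0.85 -0.04] rows 4
  -> [ 412.7 -263.6  150.1] 189.5 j6~ -2.31
[ 0. -0.  1.  0.] rows 4
[ 0. -0.  0.  0.] rows 1
  -> [ 412.7 -263.6   30.1] 189.5 j6~ -2.31
[ 0. -0. -1.  0.] rows 4
  -> [ 412.7 -263.6  150.1] 189.5 j6~ -2.31
[-0.59  1.    0.    0.04] rows 5
[-0.48  1.    0.    0.03] rows 4
[-0.13  0.32  0.    0.01] rows 2
  -> [525.   29.5 150.1] 179.9 j6~ -1.51
[-0.   -0.    0.88 -0.  ] rows 4
  -> [525.   29.5  44.5] 179.9 j6~ -1.51
[-0.   -0.   -0.88 -0.  ] rows 4
  -> [525.   29.5 150.1] 179.9 j6~ -1.51
```

Call:
move_arm(
  motion="0.3 0.16 1 -0.04 40;0.3 0.16 1 -0.04 40;0.3 0.16 1 -0.04 40;0.3 0.16 1 -0.04 40;0.3 0.16 1 -0.04 40",
  force=20,
)

```text
time: 3.65
eef_pos: [0.4438, -0.2812, 0.2531]
ee_rot: [-0.13, 3.137, -0.002]
force: [-0.2, -0.1, 1.0]
opening: 0.0539
grasp_force: 0.0
```

Call:
move_arm(
  motion="0.24 0.16 0.85 -0.04 40;0.24 0.16 0.85 -0.04 40;0.24 0.16 0.85 -0.04 40;0.24 0.16 0.85 -0.04 40;0.24 0.16 0.85 -0.04 40",
)

```text
time: 4.15
eef_pos: [0.416, -0.2662, 0.1532]
ee_rot: [-0.262, 3.125, -0.008]
force: [0.9, 1.3, -0.3]
opening: 0.0365
grasp_force: 0.0
```

Call:
move_arm(
  motion="0 0 0.4 0 40;0 0 0.7 0 40;0 0 0.9 0 40;0 0 1 0 40;0 0 1 0 40;0 0 1 0 40;0 0 1 0 10;0 0 1 0 5;0 0 1 0 5;0 0 1 0 5;0 0 1 0 5;0 0 1 0 5",
)

```text
time: 5.35
eef_pos: [0.4132, -0.2643, 0.0307]
ee_rot: [-0.263, 3.129, -0.001]
force: [-0.9, 0.6, 5.7]
opening: 0.0129
grasp_force: 20.0
```

Call:
move_arm(
  motion="0 0 -0.3 0 5;0 0 -0.6 0 5;0 0 -1 0 5;0 0 -1 0 5;0 0 -1 0 5;0 0 -1 0 5",
)

```text
time: 5.95
eef_pos: [0.4117, -0.2634, 0.1486]
ee_rot: [0.263, -3.128, -0.003]
force: [-0.8, 0.5, -1.3]
opening: 0.0127
grasp_force: 20.0
```

```bash
python3 plan.py '525.4 29 150 180|525.4 29 44 180|525.4 29 150 180'; python3 -c "
from h import *
s=manip.observe();print(s['opening'],s['grasp_force'],s['force'])"
```

```text
at [ 411.7 -263.4  148.6] -170.4 j [-0.59  0.26  1.87  0.    1.01 -2.33]
[-0.6   1.   -0.01  0.04] rows 5
[-0.49  1.   -0.    0.03] rows 4
[-0.12  0.31 -0.    0.01] rows 2
  -> [524.8  28.9 149.8] -180.0 j6~ 4.77
[-0.    0.    0.88 -0.  ] rows 4
  -> [524.8  28.9  44.2] -180.0 j6~ 4.77
[-0.    0.   -0.88 -0.  ] rows 4
  -> [524.8  28.9 149.8] -180.0 j6~ 4.77
0.012689744805648313 19.999898672103882 [-0.8119032   0.45349503 -1.32559809]
```

Call:
move_arm(
  motion="-0.6 1 0 0.04 5;-0.6 1 0 0.04 5;-0.6 1 0 0.04 5;-0.6 1 0 0.04 5;-0.6 1 0 0.04 5;-0.6 1 0 0.04 5",
)

```text
time: 6.55
eef_pos: [0.4628, -0.1343, 0.1489]
ee_rot: [0.131, -3.137, -0.001]
force: [-0.2, 0.1, -1.2]
opening: 0.0128
grasp_force: 20.0
```

Call:
move_arm(
  motion="-0.49 1 0 0.03 5;-0.49 1 0 0.03 5;-0.49 1 0 0.03 5;-0.49 1 0 0.03 5;-0.49 1 0 0.03 5",
)

```text
time: 7.05
eef_pos: [0.5119, -0.0101, 0.1494]
ee_rot: [0.033, -3.14, 0.001]
force: [-0.0, -0.5, -0.2]
opening: 0.0127
grasp_force: 20.0
```

Call:
move_arm(
  motion="-0.12 0.31 0 0.01 5;-0.12 0.31 0 0.01 5;-0.12 0.31 0 0.01 5;-0.12 0.31 0 0.01 5;-0.12 0.31 0 0.01 5",
)

```text
time: 7.55
eef_pos: [0.5254, 0.0269, 0.1499]
ee_rot: [-0.003, -3.141, 0.001]
force: [0.1, -0.1, -0.6]
opening: 0.0128
grasp_force: 20.0
```

```bash
python3 plan.py '525.4 29 44 180'
```

```text
at [525.4  26.9 149.9] 179.9 j [ 0.03  0.31  1.79 -0.    1.04 -1.54]
[-0.    0.02  0.88 -0.  ] rows 4
  -> [525.4  29.3  44.3] 179.9 j6~ -1.51
```

Call:
move_arm(
  motion="0 0.01 0.4 0 5;0 0.01 0.7 0 5;0 0.01 0.88 0 5;0 0.01 0.88 0 5;0 0.01 0.88 0 5;0 0.01 0.88 0 25;0 0.01 0.88 0 25;0 0.01 0.88 0 25;0 0.01 0.88 0 25",
)

```text
time: 8.45
eef_pos: [0.5261, 0.0295, 0.0449]
ee_rot: [-0.0, 3.141, 0.0]
force: [0.4, 0.2, 0.6]
opening: 0.023
grasp_force: 0.0
```

Call:
move_arm(
  motion="0 0 -0.2 0 25;0 0 -0.6 0 25;0 0 -0.9 0 40;0 0 -0.9 0 40;0 0 -0.9 0 40",
)

```text
time: 8.95
eef_pos: [0.5261, 0.0295, 0.1532]
ee_rot: [-0.0, 3.14, 0.0]
force: [0.3, 0.1, -0.7]
opening: 0.0364
grasp_force: 0.0
```

```bash
cat > chk.py <<'E'
from h import *
d=np.load('/tmp/scene.npz');I0=d['img'].reshape(384,512,3).astype(int)
f=grab('scene');W=cloud(f)
for o in caps(W,box=(.36,.66,-.46,-.105)): print('scene',*np.round(o[:5],1))
E
python3 chk.py; python3 plan.py '530.6 -404.2 150 148.7|530.6 -404.2 30 148.7|530.6 -404.2 150 148.7|525.4 -45 150 180'
```

```text
scene 405.1 -385.1 41.0 13.6 30.5
scene 415.1 -144.6 37.8 14.7 43.7
scene 527.4 -406.9 47.7 10.7 145.0
scene 526.2 -179.4 40.3 11.6 54.3
scene 595.2 -246.0 38.5 13.4 145.5
at [525.3  29.5 152. ] -180.0 j [ 0.03  0.31  1.79 -0.    1.05 -1.54]
[-0.01 -1.    0.    0.07] rows 4
[-0.16 -1.    0.01  0.07] rows 4
[-0.32 -1.    0.    0.08] rows 4
[-0.25 -0.49  0.01  0.04] rows 3
  -> [ 530.8 -404.   149.6] -211.2 j6~ 4.61
[ 0. -0.  1.  0.] rows 4
  -> [ 530.8 -404.    29.6] -211.2 j6~ 4.61
[ 0. -0. -1.  0.] rows 4
[ 0. -0. -0.  0.] rows 1
  -> [ 530.8 -404.   149.6] -211.2 j6~ 4.61
[ 0.63  1.   -0.   -0.1 ] rows 5
[ 0.36  1.   -0.   -0.09] rows 4
[ 0.12  0.74 -0.   -0.07] rows 3
  -> [525.6 -44.8 149.6] -180.0 j6~ 4.63
```

Call:
move_arm(
  motion="-0.01 -1 0 0.07 40;-0.01 -1 0 0.07 40;-0.01 -1 0 0.07 40;-0.01 -1 0 0.07 40",
)

```text
time: 9.4
eef_pos: [0.526, -0.0928, 0.1505]
ee_rot: [-0.236, -3.129, 0.0]
force: [0.1, 0.9, 0.0]
opening: 0.0362
grasp_force: 0.0
```

Call:
move_arm(
  motion="-0.16 -1 0 0.07 40;-0.16 -1 0 0.07 40;-0.16 -1 0 0.07 40;-0.16 -1 0 0.07 40",
)

```text
time: 9.8
eef_pos: [0.5281, -0.2134, 0.1509]
ee_rot: [-0.463, -3.105, -0.001]
force: [-0.4, 0.3, 0.2]
opening: 0.0365
grasp_force: 0.0
```

Call:
move_arm(
  motion="-0.32 -1 0 0.08 40;-0.32 -1 0 0.08 40;-0.32 -1 0 0.08 40;-0.32 -1 0 0.08 40",
)

```text
time: 10.2
eef_pos: [0.5307, -0.3391, 0.151]
ee_rot: [-0.72, -3.057, -0.001]
force: [0.6, 1.1, -0.3]
opening: 0.0364
grasp_force: 0.0
```

Call:
move_arm(
  motion="-0.25 -0.49 0 0.04 40;-0.25 -0.49 0 0.04 40;-0.25 -0.49 0 0.04 40;-0.25 -0.49 0 0.04 40;-0.25 -0.49 0 0.04 40;-0.25 -0.49 0 0.04 40",
)

```text
time: 10.8
eef_pos: [0.5316, -0.4023, 0.1525]
ee_rot: [-0.842, -3.026, -0.001]
force: [-0.3, 0.1, -0.7]
opening: 0.0364
grasp_force: 0.0
```

```bash
python3 plan.py '530.6 -404.2 30 148.7'
```

```text
at [ 531.6 -402.3  152.5] 148.9 j [-0.67  0.51  1.45  0.    1.18 -1.69]
[-0.   -0.02  1.    0.  ] rows 4
[-0.    0.    0.02  0.  ] rows 2
  -> [ 530.4 -404.4   30.1] 148.9 j6~ -1.68
```

Call:
move_arm(
  motion="0 -0.02 0.4 0 40;0 -0.02 0.7 0 40;0 -0.02 0.9 0 40;0 -0.02 1 0 40;0 -0.02 1 0 40;0 -0.02 1 0 40;0 -0.02 1 0 5;0 -0.02 1 0 5;0 -0.02 1 0 5;0 -0.02 1 0 5;0 -0.02 1 0 5",
)

```text
time: 11.9
eef_pos: [0.5305, -0.4063, 0.0333]
ee_rot: [0.845, 3.024, -0.001]
force: [-1.3, 0.7, 5.0]
opening: 0.0126
grasp_force: 20.0
```

Call:
move_arm(
  motion="0 0 -0.3 0 5;0 0 -0.6 0 5;0 0 -1 0 5;0 0 -1 0 5;0 0 -1 0 5",
)

```text
time: 12.4
eef_pos: [0.5303, -0.4064, 0.1534]
ee_rot: [0.844, 3.024, -0.001]
force: [-0.3, 0.2, -1.5]
opening: 0.0127
grasp_force: 20.0
```

Call:
move_arm(
  motion="0.63 1 0 -0.1 5;0.63 1 0 -0.1 5;0.63 1 0 -0.1 5;0.63 1 0 -0.1 5;0.63 1 0 -0.1 5",
)

```text
time: 12.9
eef_pos: [0.5269, -0.2633, 0.1508]
ee_rot: [-0.52, -3.095, -0.001]
force: [-0.1, 0.0, -1.4]
opening: 0.0129
grasp_force: 20.0
```

Call:
move_arm(
  motion="0.36 1 0 -0.09 5;0.36 1 0 -0.09 5;0.36 1 0 -0.09 5;0.36 1 0 -0.09 5;0.36 1 0 -0.09 5",
)

```text
time: 13.4
eef_pos: [0.5264, -0.1376, 0.1517]
ee_rot: [-0.23, -3.132, 0.001]
force: [-0.0, -0.6, 0.3]
opening: 0.0128
grasp_force: 20.0
```

Call:
move_arm(
  motion="0.12 0.74 0 -0.07 5;0.12 0.74 0 -0.07 5;0.12 0.74 0 -0.07 5;0.12 0.74 0 -0.07 5;0.12 0.74 0 -0.07 5;0.12 0.74 0 -0.07 5",
)

```text
time: 14.0
eef_pos: [0.5252, -0.0485, 0.1522]
ee_rot: [0.003, 3.141, -0.001]
force: [1.1, 0.7, -1.3]
opening: 0.0128
grasp_force: 20.0
```

```bash
python3 plan.py '525.4 -45 44 180|525.4 -45 150 180|599.3 -241.5 150 133|599.3 -241.5 30 133'
```

```text
at [525.2 -48.5 152.2] 179.9 j [-0.11  0.31  1.79 -0.    1.05 -1.68]
[-0.    0.03  0.9  -0.  ] rows 4
  -> [525.2 -44.9  44.2] 179.9 j6~ -1.65
[-0.   -0.   -0.88 -0.  ] rows 4
  -> [525.2 -44.9 149.8] 179.9 j6~ -1.65
[-0.38 -1.   -0.    0.24] rows 5
[-0.52 -0.44 -0.    0.15] rows 4
  -> [ 599.6 -241.4  149.8] 133.1 j6~ -1.13
[ 0. -0.  1.  0.] rows 4
  -> [ 599.6 -241.4   29.8] 133.1 j6~ -1.13
```

Call:
move_arm(
  motion="0 0.03 0.4 0 5;0 0.03 0.7 0 5;0 0.03 0.89 0 5;0 0.03 0.89 0 5;0 0.03 0.89 0 5;0 0.03 0.89 0 25;0 0.03 0.89 0 25;0 0.03 0.89 0 25;0 0.03 0.89 0 25",
)

```text
time: 14.9
eef_pos: [0.5252, -0.0433, 0.046]
ee_rot: [0.0, 3.141, -0.0]
force: [-0.0, 0.4, 0.9]
opening: 0.0225
grasp_force: 0.0
```

Call:
move_arm(
  motion="0 0 -0.2 0 25;0 0 -0.6 0 25;0 0 -0.9 0 40;0 0 -0.9 0 40;0 0 -0.9 0 40",
)

```text
time: 15.4
eef_pos: [0.5252, -0.0432, 0.1544]
ee_rot: [-0.0, 3.139, -0.0]
force: [-1.5, -0.2, -0.6]
opening: 0.0361
grasp_force: 0.0
```

Call:
move_arm(
  motion="0 -1 0 0.2 40;0 -1 0 0.2 40;0 -1 0 0.2 40;0 -1 0 0.2 40;0 -1 0 0.2 40",
)

```text
time: 15.9
eef_pos: [0.524, -0.1628, 0.1521]
ee_rot: [-0.651, -3.07, -0.002]
force: [-1.1, -0.5, 0.1]
opening: 0.0366
grasp_force: 0.0
```

```bash
python3 chk.py; python3 plan.py '599.3 -241.5 150 133|599.3 -241.5 30 133|599.3 -241.5 150 133|474.4 -150 150 133|474.4 -8 150 133|474.4 -8 44 133'
```

```text
scene 404.6 -383.9 42.6 12.9 41.9
scene 414.7 -144.1 43.1 15.8 50.9
scene 526.6 -179.7 35.0 14.2 48.4
scene 597.5 -245.9 38.5 14.2 134.8
at [ 524.2 -162.2  152.4] 156.1 j [-0.32  0.34  1.74  0.    1.07 -1.48]
[-0.84 -0.35  0.02  0.19] rows 4
  -> [ 599.4 -241.5  150. ] 133.3 j6~ -1.14
[ 0. -0.  1.  0.] rows 4
  -> [ 599.4 -241.5   30. ] 133.3 j6~ -1.14
[ 0. -0. -1.  0.] rows 4
[ 0. -0. -0.  0.] rows 1
  -> [ 599.4 -241.5  150. ] 133.3 j6~ -1.14
[ 1.   -0.19 -0.    0.  ] rows 4
[ 0.27 -0.05 -0.    0.  ] rows 2
  -> [ 473.9 -150.3  150. ] 133.3 j6~ -1.06
[ 0.86  0.82 -0.    0.  ] rows 5
  -> [474.7  -7.7 150. ] 133.3 j6~ -0.77
[ 0.   -0.    0.88  0.  ] rows 4
  -> [474.7  -7.7  44.4] 133.3 j6~ -0.77
```

Call:
move_arm(
  motion="-0.84 -0.35 0.02 0.19 40;-0.84 -0.35 0.02 0.19 40;-0.84 -0.35 0.02 0.19 40;-0.84 -0.35 0.02 0.19 40;-0.84 -0.35 0.02 0.19 40;-0.84 -0.35 0.02 0.19 40",
)

```text
time: 16.55
eef_pos: [0.5992, -0.2409, 0.1511]
ee_rot: [-1.243, -2.884, -0.0]
force: [-0.1, 0.4, 0.5]
opening: 0.0365
grasp_force: 0.0
```

Call:
move_arm(
  motion="0 0 0.4 0 40;0 0 0.7 0 40;0 0 0.9 0 40;0 0 1 0 40;0 0 1 0 40;0 0 1 0 40;0 0 1 0 5;0 0 1 0 5;0 0 1 0 5;0 0 1 0 5;0 0 1 0 5",
)

```text
time: 17.65
eef_pos: [0.6004, -0.2428, 0.0321]
ee_rot: [1.247, 2.882, 0.0]
force: [-0.6, 0.3, 5.1]
opening: 0.0125
grasp_force: 20.0
```

Call:
move_arm(
  motion="0 0 -0.3 0 5;0 0 -0.6 0 5;0 0 -1 0 5;0 0 -1 0 5;0 0 -1 0 5",
)

```text
time: 18.15
eef_pos: [0.6003, -0.2428, 0.1522]
ee_rot: [1.247, 2.881, 0.0]
force: [0.1, -0.2, -1.3]
opening: 0.0129
grasp_force: 20.0
```

Call:
move_arm(
  motion="1 -0.19 0 0 5;1 -0.19 0 0 5;1 -0.19 0 0 5;1 -0.19 0 0 5",
)

```text
time: 18.55
eef_pos: [0.497, -0.1685, 0.1492]
ee_rot: [-1.244, -2.878, 0.0]
force: [0.6, -0.7, -0.0]
opening: 0.0127
grasp_force: 20.0
```

Call:
move_arm(
  motion="0.27 -0.05 0 0 5;0.27 -0.05 0 0 5;0.27 -0.05 0 0 5",
)

```text
time: 18.85
eef_pos: [0.475, -0.1515, 0.1504]
ee_rot: [-1.247, -2.883, 0.0]
force: [-0.4, -0.8, 0.5]
opening: 0.0126
grasp_force: 20.0
```

Call:
move_arm(
  motion="0.86 0.82 0 0 5;0.86 0.82 0 0 5;0.86 0.82 0 0 5;0.86 0.82 0 0 5;0.86 0.82 0 0 5;0.86 0.82 0 0 5;0.86 0.82 0 0 5",
)

```text
time: 19.55
eef_pos: [0.4762, -0.0099, 0.1509]
ee_rot: [1.25, 2.882, -0.0]
force: [0.3, 0.2, 0.7]
opening: 0.013
grasp_force: 20.0
```

```bash
python3 chk.py;python3 plan.py '474.4 -8 45 133|474.4 -8 150 133|531.4 -176.3 150 47'
```

```text
scene 406.4 -384.1 41.2 12.6 38.1
scene 415.4 -146.2 41.5 12.8 50.6
scene 528.4 -178.6 37.2 14.0 46.1
at [476.1  -9.9 151. ] 133.1 j [-0.04  0.23  1.9  -0.    1.01 -0.8 ]
[0.02 0.   0.88 0.  ] rows 4
  -> [474.4  -8.2  45.4] 133.1 j6~ -0.77
[ 0.    0.   -0.87  0.  ] rows 4
  -> [474.4  -8.2 149.8] 133.1 j6~ -0.77
[-1.   -0.45 -0.    0.53] rows 9
[-0.3   0.24 -0.    0.19] rows 4
  -> [ 531.3 -176.5  149.8] 46.7 j6~ 0.44
```

Call:
move_arm(
  motion="0.02 0 0.4 0 5;0.02 0 0.7 0 5;0.02 0 0.88 0 5;0.02 0 0.88 0 5;0.02 0 0.88 0 5;0.02 0 0.88 0 25;0.02 0 0.88 0 25;0.02 0 0.88 0 25;0.02 0 0.88 0 25",
)

```text
time: 20.5
eef_pos: [0.4744, -0.0069, 0.0461]
ee_rot: [1.247, 2.882, 0.001]
force: [0.5, -0.5, 1.1]
opening: 0.0229
grasp_force: 0.0
```

Call:
move_arm(
  motion="0 0 -0.2 0 25;0 0 -0.6 0 25;0 0 -0.87 0 40;0 0 -0.87 0 40;0 0 -0.87 0 40",
)

```text
time: 21.0
eef_pos: [0.4742, -0.0068, 0.1505]
ee_rot: [1.247, 2.882, 0.001]
force: [0.1, 0.1, -0.7]
opening: 0.0363
grasp_force: 0.0
```

Call:
move_arm(
  motion="-1 -0.45 0 0.53 40;-1 -0.45 0 0.53 40;-1 -0.45 0 0.53 40;-1 -0.45 0 0.53 40;-1 -0.45 0 0.53 40;-1 -0.45 0 0.53 40;-1 -0.45 0 0.53 40;-1 -0.45 0 0.53 40;-1 -0.45 0 0.53 40",
)

```text
time: 21.9
eef_pos: [0.5158, -0.131, 0.1481]
ee_rot: [-2.577, -1.792, 0.004]
force: [0.9, -0.7, 0.3]
opening: 0.0363
grasp_force: 0.0
```

Call:
move_arm(
  motion="-0.3 0.24 0 0.19 40;-0.3 0.24 0 0.19 40;-0.3 0.24 0 0.19 40;-0.3 0.24 0 0.19 40;-0.3 0.24 0 0.19 40;-0.3 0.24 0 0.19 40",
)

```text
time: 22.5
eef_pos: [0.531, -0.1748, 0.1496]
ee_rot: [-2.881, -1.251, 0.001]
force: [0.1, 0.7, -0.5]
opening: 0.0366
grasp_force: 0.0
```

```bash
python3 plan.py '531.4 -176.3 30 47|531.4 -176.3 150 47|454.9 -67.9 150 47|454.9 -67.9 45 47'
```

```text
at [ 531.  -174.8  149.6] 46.9 j [-0.34  0.36  1.72 -0.    1.07  0.41]
[-0.01  0.01  1.   -0.  ] rows 4
  -> [ 531.1 -176.5   29.6] 46.9 j6~ 0.43
[ 0.  0. -1. -0.] rows 4
[ 0.  0. -0. -0.] rows 1
  -> [ 531.1 -176.5  149.6] 46.9 j6~ 0.43
[ 0.21 -1.   -0.   -0.  ] rows 4
[ 0.02 -0.08 -0.   -0.  ] rows 2
  -> [455.3 -67.8 149.6] 46.9 j6~ 0.6
[-0.   -0.    0.87 -0.  ] rows 4
  -> [455.3 -67.8  45.2] 46.9 j6~ 0.6
```

Call:
move_arm(
  motion="-0.01 0.01 0.4 0 40;-0.01 0.01 0.7 0 40;-0.01 0.01 0.9 0 40;-0.01 0.01 0.99 0 40;-0.01 0.01 0.99 0 40;-0.01 0.01 0.99 0 40;-0.01 0.01 0.99 0 5;-0.01 0.01 0.99 0 5;-0.01 0.01 0.99 0 5;-0.01 0.01 0.99 0 5;-0.01 0.01 0.99 0 5",
)

```text
time: 23.6
eef_pos: [0.5318, -0.1769, 0.032]
ee_rot: [2.882, 1.247, 0.002]
force: [-1.3, 0.9, 5.4]
opening: 0.013
grasp_force: 20.0
```

Call:
move_arm(
  motion="0 0 -0.3 0 5;0 0 -0.6 0 5;0 0 -1 0 5;0 0 -1 0 5;0 0 -1 0 5",
)

```text
time: 24.1
eef_pos: [0.5317, -0.1769, 0.1521]
ee_rot: [2.882, 1.247, 0.003]
force: [-1.1, -0.1, -0.2]
opening: 0.0129
grasp_force: 20.0
```

Call:
move_arm(
  motion="0.21 -1 0 0 5;0.21 -1 0 0 5;0.21 -1 0 0 5;0.21 -1 0 0 5;0.21 -1 0 0 5",
)

```text
time: 24.6
eef_pos: [0.4609, -0.0762, 0.1502]
ee_rot: [-2.882, -1.249, 0.002]
force: [0.1, 0.1, -0.8]
opening: 0.0125
grasp_force: 20.0
```

Call:
move_arm(
  motion="0.02 -0.08 0 0 5;0.02 -0.08 0 0 5;0.02 -0.08 0 0 5;0.02 -0.08 0 0 5",
)

```text
time: 25.0
eef_pos: [0.4561, -0.0684, 0.151]
ee_rot: [2.883, 1.247, 0.0]
force: [0.1, 0.3, -0.7]
opening: 0.013
grasp_force: 20.0
```

```bash
python3 chk.py; python3 plan.py '454.9 -67.9 45 47|454.9 -67.9 150 47|417.4 -145.8 150 54.4'
```

```text
scene 402.9 -385.0 39.3 14.4 39.4
scene 414.0 -143.7 40.9 16.5 52.6
at [456.1 -68.3 151.1] 46.8 j [-0.17  0.21  1.93 -0.    1.    0.58]
[-0.   -0.01  0.88 -0.  ] rows 4
  -> [455.2 -67.5  45.5] 46.8 j6~ 0.61
[-0.    0.   -0.87 -0.  ] rows 4
  -> [455.2 -67.5 149.9] 46.8 j6~ 0.61
[-0.69  0.22 -0.   -0.06] rows 3
  -> [ 417.7 -145.9  149.9] 54.0 j6~ 0.29
```

Call:
move_arm(
  motion="0 -0.01 0.4 0 5;0 -0.01 0.7 0 5;0 -0.01 0.88 0 5;0 -0.01 0.88 0 5;0 -0.01 0.88 0 5;0 -0.01 0.88 0 25;0 -0.01 0.88 0 25;0 -0.01 0.88 0 25;0 -0.01 0.88 0 25",
)

```text
time: 25.95
eef_pos: [0.4552, -0.0672, 0.0461]
ee_rot: [2.883, 1.247, 0.002]
force: [-0.3, -0.5, -0.5]
opening: 0.0224
grasp_force: 0.0
```

Call:
move_arm(
  motion="0 0 -0.2 0 25;0 0 -0.6 0 25;0 0 -0.87 0 40;0 0 -0.87 0 40;0 0 -0.87 0 40",
)

```text
time: 26.45
eef_pos: [0.455, -0.0671, 0.1505]
ee_rot: [2.882, 1.247, 0.002]
force: [-0.3, 0.1, -0.9]
opening: 0.0364
grasp_force: 0.0
```

Call:
move_arm(
  motion="-0.69 0.22 0 -0.06 40;-0.69 0.22 0 -0.06 40;-0.69 0.22 0 -0.06 40;-0.69 0.22 0 -0.06 40;-0.69 0.22 0 -0.06 40;-0.69 0.22 0 -0.06 40",
)

```text
time: 27.05
eef_pos: [0.4177, -0.1447, 0.1495]
ee_rot: [-2.797, -1.428, 0.001]
force: [0.2, -0.5, 0.9]
opening: 0.0367
grasp_force: 0.0
```

```bash
python3 plan.py '417.4 -145.8 30 54.4|417.4 -145.8 150 54.4|411.4 -8 150 54|411.4 -8 45 54'
```

```text
at [ 417.7 -144.7  149.5] 54.1 j [-0.36  0.18  1.97  0.    0.99  0.27]
[-0.01  0.    1.   -0.  ] rows 4
  -> [ 417.  -145.6   29.5] 54.1 j6~ 0.29
[ 0.  0. -1. -0.] rows 4
[ 0.  0. -0. -0.] rows 1
  -> [ 417.  -145.6  149.5] 54.1 j6~ 0.29
[ 0.9  -0.71 -0.    0.  ] rows 5
  -> [411.4  -8.2 149.5] 54.1 j6~ 0.61
[ 0.   -0.    0.87  0.  ] rows 4
  -> [411.4  -8.2  45.1] 54.1 j6~ 0.61
```

Call:
move_arm(
  motion="-0.01 0 0.4 0 40;-0.01 0 0.7 0 40;-0.01 0 0.9 0 40;-0.01 0 0.99 0 40;-0.01 0 0.99 0 40;-0.01 0 0.99 0 40;-0.01 0 0.99 0 5;-0.01 0 0.99 0 5;-0.01 0 0.99 0 5;-0.01 0 0.99 0 5;-0.01 0 0.99 0 5",
)

```text
time: 28.15
eef_pos: [0.4172, -0.1467, 0.0318]
ee_rot: [2.798, 1.426, 0.001]
force: [-1.3, 0.8, 5.9]
opening: 0.013
grasp_force: 20.0
```

Call:
move_arm(
  motion="0 0 -0.3 0 5;0 0 -0.6 0 5;0 0 -1 0 5;0 0 -1 0 5;0 0 -1 0 5",
)

```text
time: 28.65
eef_pos: [0.417, -0.1467, 0.1518]
ee_rot: [2.798, 1.425, 0.002]
force: [-0.2, 0.6, -1.0]
opening: 0.0127
grasp_force: 20.0
```

Call:
move_arm(
  motion="0.9 -0.71 0 0 5;0.9 -0.71 0 0 5;0.9 -0.71 0 0 5;0.9 -0.71 0 0 5;0.9 -0.71 0 0 5;0.9 -0.71 0 0 5;0.9 -0.71 0 0 5",
)

```text
time: 29.35
eef_pos: [0.4112, -0.0101, 0.1506]
ee_rot: [-2.8, -1.424, 0.002]
force: [-0.3, -0.2, -0.3]
opening: 0.0126
grasp_force: 20.0
```

```bash
python3 chk.py; python3 plan.py '411.4 -8 45 54|411.4 -8 150 54|407.5 -383 150 36.3'
```

```text
scene 404.0 -383.4 48.2 14.0 35.9
at [411.2 -10.1 150.8] 53.9 j [-0.05  0.14  2.03 -0.    0.98  0.58]
[ 0.01 -0.01  0.88 -0.  ] rows 4
  -> [411.   -8.4  45.2] 53.9 j6~ 0.61
[ 0.    0.   -0.87 -0.  ] rows 4
  -> [411.   -8.4 149.6] 53.9 j6~ 0.61
[-1.    0.72 -0.    0.06] rows 5
[-1.    0.92 -0.    0.06] rows 5
[-0.34  0.41 -0.    0.03] rows 3
  -> [ 407.9 -383.2  149.6] 35.9 j6~ 0.19
```

Call:
move_arm(
  motion="0.01 -0.01 0.4 0 5;0.01 -0.01 0.7 0 5;0.01 -0.01 0.88 0 5;0.01 -0.01 0.88 0 5;0.01 -0.01 0.88 0 5;0.01 -0.01 0.88 0 25;0.01 -0.01 0.88 0 25;0.01 -0.01 0.88 0 25;0.01 -0.01 0.88 0 25",
)

```text
time: 30.3
eef_pos: [0.4113, -0.0074, 0.046]
ee_rot: [2.799, 1.426, 0.002]
force: [-0.9, -0.4, -0.3]
opening: 0.0225
grasp_force: 0.0
```

Call:
move_arm(
  motion="0 0 -0.2 0 25;0 0 -0.6 0 25;0 0 -0.87 0 40;0 0 -0.87 0 40;0 0 -0.87 0 40",
)

```text
time: 30.8
eef_pos: [0.4112, -0.0073, 0.1505]
ee_rot: [2.798, 1.426, 0.003]
force: [0.3, 0.0, 0.2]
opening: 0.0367
grasp_force: 0.0
```

Call:
move_arm(
  motion="-1 0.72 0 0.06 40;-1 0.72 0 0.06 40;-1 0.72 0 0.06 40;-1 0.72 0 0.06 40;-1 0.72 0 0.06 40",
)

```text
time: 31.3
eef_pos: [0.4092, -0.1556, 0.1484]
ee_rot: [-2.882, -1.242, 0.004]
force: [0.1, 0.4, -0.4]
opening: 0.0364
grasp_force: 0.0
```

Call:
move_arm(
  motion="-1 0.92 0 0.06 40;-1 0.92 0 0.06 40;-1 0.92 0 0.06 40;-1 0.92 0 0.06 40;-1 0.92 0 0.06 40",
)

```text
time: 31.8
eef_pos: [0.4088, -0.3181, 0.1489]
ee_rot: [-2.954, -1.062, 0.001]
force: [-0.4, 0.1, 0.1]
opening: 0.0368
grasp_force: 0.0
```

Call:
move_arm(
  motion="-0.34 0.41 0 0.03 40;-0.34 0.41 0 0.03 40;-0.34 0.41 0 0.03 40;-0.34 0.41 0 0.03 40;-0.34 0.41 0 0.03 40;-0.34 0.41 0 0.03 40",
)

```text
time: 32.4
eef_pos: [0.4088, -0.3807, 0.1501]
ee_rot: [-2.986, -0.973, -0.0]
force: [0.3, -0.6, 0.1]
opening: 0.0365
grasp_force: 0.0
```

```bash
python3 chk.py; python3 plan.py '407.5 -383 30 36.3|407.5 -383 150 36.3|454.9 51.9 150 54|454.9 51.9 45 54'
```

```text
scene 403.2 -385.5 41.6 12.2 34.0
at [ 408.8 -381.   150.1] 36.1 j [-0.77  0.36  1.72  0.    1.07  0.17]
[-0.02  0.01  1.   -0.  ] rows 4
[ 0. -0.  0. -0.] rows 1
  -> [ 407.5 -383.4   30.1] 36.1 j6~ 0.19
[ 0. -0. -1. -0.] rows 4
  -> [ 407.5 -383.4  150.1] 36.1 j6~ 0.19
[ 0.91 -1.    0.   -0.06] rows 5
[ 1.   -0.85  0.   -0.05] rows 5
[ 0.81 -0.56  0.   -0.04] rows 4
  -> [455.1  52.  150.1] 54.1 j6~ 0.74
[-0.   -0.    0.88  0.  ] rows 4
  -> [455.1  52.   44.5] 54.1 j6~ 0.74
```

Call:
move_arm(
  motion="-0.02 0.01 0.4 0 40;-0.02 0.01 0.7 0 40;-0.02 0.01 0.9 0 40;-0.02 0.01 1 0 40;-0.02 0.01 1 0 40;-0.02 0.01 1 0 40;-0.02 0.01 1 0 5;-0.02 0.01 1 0 5;-0.02 0.01 1 0 5;-0.02 0.01 1 0 5;-0.02 0.01 1 0 5",
)

```text
time: 33.55
eef_pos: [0.4077, -0.3848, 0.0307]
ee_rot: [2.987, 0.971, 0.001]
force: [-0.7, 0.7, 5.3]
opening: 0.013
grasp_force: 20.0
```

Call:
move_arm(
  motion="0 0 -0.3 0 5;0 0 -0.6 0 5;0 0 -1 0 5;0 0 -1 0 5;0 0 -1 0 5",
)

```text
time: 34.05
eef_pos: [0.4077, -0.3849, 0.1509]
ee_rot: [2.986, 0.97, 0.002]
force: [0.4, 0.3, -0.9]
opening: 0.0129
grasp_force: 20.0
```

Call:
move_arm(
  motion="0.91 -1 0 -0.06 5;0.91 -1 0 -0.06 5;0.91 -1 0 -0.06 5;0.91 -1 0 -0.06 5;0.91 -1 0 -0.06 5;0.91 -1 0 -0.06 5",
)

```text
time: 34.65
eef_pos: [0.4252, -0.224, 0.1492]
ee_rot: [-2.921, -1.157, 0.002]
force: [-0.2, -0.7, -0.2]
opening: 0.0126
grasp_force: 20.0
```

Call:
move_arm(
  motion="1 -0.85 0 -0.05 5;1 -0.85 0 -0.05 5;1 -0.85 0 -0.05 5;1 -0.85 0 -0.05 5;1 -0.85 0 -0.05 5;1 -0.85 0 -0.05 5",
)

```text
time: 35.25
eef_pos: [0.4432, -0.0685, 0.1498]
ee_rot: [2.857, 1.306, -0.001]
force: [-0.5, 0.7, -0.3]
opening: 0.0127
grasp_force: 20.0
```

Call:
move_arm(
  motion="0.81 -0.56 0 -0.04 5;0.81 -0.56 0 -0.04 5;0.81 -0.56 0 -0.04 5;0.81 -0.56 0 -0.04 5;0.81 -0.56 0 -0.04 5;0.81 -0.56 0 -0.04 5",
)

```text
time: 35.85
eef_pos: [0.4556, 0.0488, 0.1498]
ee_rot: [2.801, 1.423, -0.001]
force: [0.2, 0.2, -0.8]
opening: 0.0129
grasp_force: 20.0
```

```bash
python3 plan.py '454.9 51.9 45 54'; python3 -c "
import numpy as np,cv2
W=np.load('/tmp/wrist.npz')['W'].reshape(-1,3)
P=W[(abs(W[:,0]-.47)<.07)&(W[:,1]>.09)&(W[:,1]<.21)]
print(np.percentile(P[:,2],[1,10,50,90,99]))
K=P[P[:,2]>.072];K=K[K[:,2]>K[:,2].max()-.012];print(len(K),K[:,2].max(),cv2.minAreaRect((K[:,:2]*1000).astype(np.float32)))
B=P[abs(P[:,2]-.053)<.004];print('box',cv2.minAreaRect((B[:,:2]*1000).astype(np.float32)))"
```

```text
at [455.6  48.8 149.8] 53.9 j [ 0.08  0.21  1.94 -0.    1.    0.71]
[ 0.02 -0.02  0.87 -0.  ] rows 4
  -> [455.1  52.2  45.4] 53.9 j6~ 0.74
[-1.11706723e-03  7.06421581e-06  5.07230646e-02  5.96576878e-02
  8.13745772e-02]
757 0.08305975374784152 ((505.41546630859375, 136.53009033203125), (12.949857711791992, 47.720462799072266), 50.9515266418457)
box ((496.8204345703125, 135.3284912109375), (89.16493225097656, 86.56114196777344), 89.81024169921875)
```

Call:
move_arm(
  motion="0.01 -0.02 0.4 0 5;0.01 -0.02 0.7 0 5;0.01 -0.02 0.87 0 5;0.01 -0.02 0.87 0 5;0.01 -0.02 0.87 0 5;0.01 -0.02 0.87 0 25;0.01 -0.02 0.87 0 25;0.01 -0.02 0.87 0 25;0.01 -0.02 0.87 0 25",
)

```text
time: 36.75
eef_pos: [0.4546, 0.0531, 0.0461]
ee_rot: [2.799, 1.426, 0.002]
force: [1.2, 0.5, -0.1]
opening: 0.0228
grasp_force: 0.0
```

Call:
move_arm(
  motion="0 0 -0.2 0 25;0 0 -0.6 0 25;0 0 -1 0 40;0 0 -1 0 40;0 0 -1 0 40",
)

```text
time: 37.25
eef_pos: [0.4548, 0.0532, 0.1667]
ee_rot: [2.798, 1.426, 0.004]
force: [-0.0, 0.9, -0.2]
opening: 0.0364
grasp_force: 0.0
```

```bash
python3 plan.py '455 40 300 90'
```

```text
at [454.8  53.2 166.7] 54.0 j [ 0.09  0.19  1.92 -0.    1.04  0.72]
[-0.08  0.06 -1.   -0.27] rows 5
[-0.01  0.   -0.11 -0.03] rows 2
  -> [454.9  40.  299.9] 90.0 j6~ 0.09
```

Call:
move_arm(
  motion="-0.3 0.22 -1 -0.3 40;-0.3 0.22 -1 -0.3 40;-0.3 0.22 -1 -0.3 40;-0.3 0.22 -1 -0.3 40;-0.3 0.22 -1 -0.3 60;-0.3 0.22 -1 -0.3 60;-0.3 0.22 -1 -0.3 60",
)

```text
time: 37.95
eef_pos: [0.4538, 0.0086, 0.284]
ee_rot: [-2.222, -2.218, 0.004]
force: [1.0, 0.6, -0.8]
opening: 0.054
grasp_force: 0.0
```

```bash
python3 - <<'E'
from h import *
f=grab('wrist');W=cloud(f)-[.00075,0,.0025]
cv2.imwrite('pics/tub1.png',f['img'][...,::-1])
Q=W.reshape(-1,3);c=np.array([.4744,-.008]);rr=np.hypot(*(Q[:,:2]-c).T)
P=Q[(Q[:,2]>.057)&(Q[:,2]<.066)&(rr>.085)&(rr<.11)];print(circ(P,c,.0985))
V=W.copy();V[...,2]-=.013;V[np.hypot(V[...,0]-c[0],V[...,1]-c[1])>.094]=np.nan
for o in caps(V,box=(.37,.58,-.11,.09)): print(*[np.round(v,1) for v in o])
E
```

```text
(array([ 0.47383175, -0.00796232]), 1724, np.float64(0.0013728172336026773))
483.4 20.5 149.6 127.5 166.3 35.6 [474.6  -6.9] 92.4
448.4 -68.8 40.7 12.7 53.8 34.8 [448.3 -69. ] 30.0
```

View pics/tub1.png

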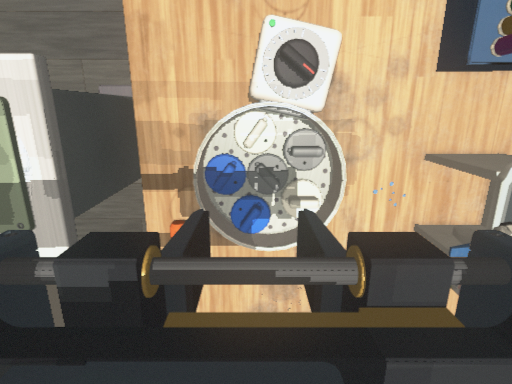

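The tub holds one grey cap in the middle with five round it, all flat and bars up. I'll check each cap's position from its bar.

```bash
python3 - <<'E'
from h import *
f=grab('wrist');W=cloud(f)-[.00075,0,.0025]
Q=W.reshape(-1,3);c=np.array([.4744,-.008]);rr=np.hypot(*(Q[:,:2]-c).T)
B=Q[(Q[:,2]>.043)&(Q[:,2]<.053)&(rr<.09)]
m=np.zeros((200,200),np.uint8);r=((B[:,0]-.37)*1000).astype(int);k=((B[:,1]+.11)*1000).astype(int);m[r,k]=255
n,L,_,_=cv2.connectedComponentsWithStats(cv2.dilate(m,np.ones((3,3))))
for i in range(1,n):
    b=B[L[r,k]==i]
    if len(b)<20: continue
    (x,y),wh,a=cv2.minAreaRect((b[:,:2]*1000).astype(np.float32));print(round(x,1),round(y,1),np.round(wh),'r',round(np.hypot(x-474.4,y+8),1),'ang',round(np.degrees(np.arctan2(y+8,x-474.4))),'z',np.median(b[:,2]).round(4))
s=np.load('/tmp/side.npz');V=s['W'].reshape(-1,3)
P=V[(abs(V[:,0]-.45)<.12)&(V[:,1]>.3)&(V[:,1]<.5)&(V[:,2]>.006)&(V[:,2]<.018)];print('lid circ',circ(P[::1],[.45,.4]), np.percentile(P[:,:2],[2,98],axis=0))
E
python3 plan.py '470 130 250 90|430 400 350 90'
```

```text
412.3 -7.0 [40. 12.] r 62.2 ang 179 z 0.0455
448.2 -68.9 [40. 12.] r 66.3 ang -113 z 0.0454
455.1 52.4 [40. 12.] r 63.4 ang 108 z 0.0455
472.6 -6.4 [13. 41.] r 2.4 ang 137 z 0.0454
523.3 -44.7 [12. 41.] r 61.1 ang -37 z 0.0455
524.6 28.9 [12. 40.] r 62.3 ang 36 z 0.0454
lid circ (array([0.4419171 , 0.39576923, 0.07361569]), 1333, np.float64(0.017156798159434217)) [[0.34935781 0.31046511]
 [0.53401434 0.48857832]]
at [454.1   8.6 284.5] 90.0 j [-0.01  0.09  1.72  0.    1.33 -0.01]
[ 1.    0.13  0.28 -0.  ] rows 4
[ 0.01  0.    0.01 -0.  ] rows 2
  -> [469.8 129.8 249.7] 90.0 j6~ 0.27
[ 1.   -0.15 -0.37 -0.  ] rows 4
[ 1.   -0.15 -0.37 -0.  ] rows 4
[ 0.25 -0.03 -0.1  -0.  ] rows 2
  -> [430.4 399.8 350.5] 90.0 j6~ 0.75
```

Call:
move_arm(
  motion="1 -0.1 -0.8 0 60;1 -0.1 -0.8 0 60;1 -0.1 -0.8 0 60;1 -0.1 -0.8 0 60;1 -0.1 -0.8 0 60",
)

```text
time: 38.55
eef_pos: [0.4425, 0.1291, 0.3816]
ee_rot: [2.219, 2.223, 0.0]
force: [-0.0, -0.0, -0.7]
opening: 0.0547
grasp_force: 0.0
```

Call:
move_arm(
  motion="1 0 0 0 60;1 0 0 0 60;1 0 0 0 60;1 0 0 0 60",
)

```text
time: 38.95
eef_pos: [0.4424, 0.2492, 0.3791]
ee_rot: [-2.219, -2.222, 0.007]
force: [-0.8, -0.3, -0.7]
opening: 0.0547
grasp_force: 0.0
```

Call:
move_arm(
  motion="0.9 0 0 0 60;0.9 0 0 0 60;0.9 0 0 0 60;0.9 0 0 0 60;0.9 0 0 0 60;0.9 0 0 0 60",
)

```text
time: 39.55
eef_pos: [0.4429, 0.3543, 0.3817]
ee_rot: [2.224, 2.218, -0.0]
force: [-0.1, 0.2, 1.0]
opening: 0.0549
grasp_force: 0.0
```

```bash
python3 - <<'E'
from h import *
f=grab('wrist');W=cloud(f)-[.00075,0,.0025]
cv2.imwrite('pics/lid1.png',f['img'][...,::-1])
Q=W.reshape(-1,3);Q=Q[np.isfinite(Q[:,0])]
P=Q[(Q[:,2]>.010)&(Q[:,2]<.019)&(np.hypot(Q[:,0]-.442,Q[:,1]-.4)<.125)]
h=cv2.convexHull((P[:,:2]*1000).astype(np.float32));print('lid enc',cv2.minEnclosingCircle(h),len(P),np.median(P[:,2]))
K=Q[(Q[:,2]>.035)&(Q[:,2]<.06)&(np.hypot(Q[:,0]-.442,Q[:,1]-.4)<.06)];print('knob',len(K),np.median(K,0),K[:,2].max(),cv2.minEnclosingCircle((K[K[:,2]>K[:,2].max()-.005][:,:2]*1000).astype(np.float32)))
E
```

```text
lid enc ((439.9062194824219, 405.8192443847656), 111.59906768798828) 10732 0.013009915865909384
knob 309 [0.44209114 0.39773756 0.04665294] 0.04988910994750706 ((442.13623046875, 396.5579528808594), 15.658349990844727)
```

View pics/lid1.png

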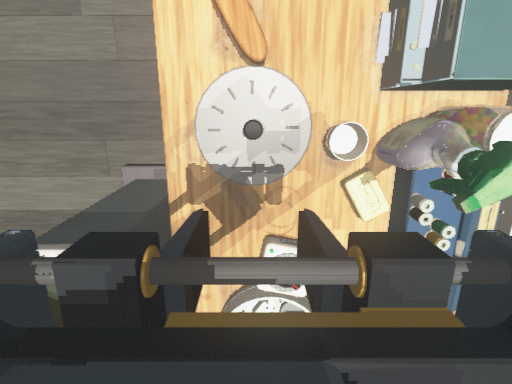

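```bash
python3 plan.py '442 397 156 90|442 397 36 90|442 397 206 90|474.2 -8 206 90|474.2 -8 100 90|474.2 -8 91 90'
```

```text
at [442.8 354.5 381.9] 89.9 j [ 0.66  0.26  1.28 -0.    1.61  0.66]
[ 0.19 -0.    1.   -0.  ] rows 4
[ 0.16 -0.01  0.88 -0.  ] rows 4
  -> [441.7 396.5 156.3] 89.9 j6~ 0.73
[ 0.  0.  1. -0.] rows 4
[ 0.  0.  0. -0.] rows 1
  -> [441.7 396.5  36.3] 89.9 j6~ 0.73
[ 0.  0. -1. -0.] rows 4
[ 0.    0.   -0.41 -0.  ] rows 3
  -> [441.7 396.5 205.5] 89.9 j6~ 0.73
[-1.    0.08 -0.   -0.  ] rows 4
[-1.    0.08 -0.   -0.  ] rows 4
[-1.    0.09 -0.   -0.  ] rows 4
[-0.37  0.03 -0.   -0.  ] rows 2
  -> [474.4  -7.9 205.5] 89.9 j6~ -0.01
[-0.   -0.    0.88 -0.  ] rows 4
  -> [474.4  -7.9  99.9] 89.9 j6~ -0.01
[-0.   -0.    0.07 -0.  ] rows 2
  -> [474.4  -7.9  91.5] 89.9 j6~ -0.01
```

Call:
move_arm(
  motion="0.19 0 1 0 60;0.19 0 1 0 60;0.19 0 1 0 60;0.19 0 1 0 60;0.19 0 1 0 60",
  force=40,
)

```text
time: 40.1
eef_pos: [0.4431, 0.3787, 0.2627]
ee_rot: [2.222, 2.22, 0.002]
force: [0.1, 0.4, 0.8]
opening: 0.0546
grasp_force: 0.0
```

Call:
move_arm(
  motion="0.17 0 0.88 0 60;0.17 0 0.88 0 60;0.17 0 0.88 0 60;0.17 0 0.88 0 60;0.17 0 0.88 0 60;0.17 0 0.88 0 60",
)

```text
time: 40.7
eef_pos: [0.444, 0.4004, 0.1592]
ee_rot: [2.221, 2.221, 0.009]
force: [0.5, -0.2, 0.4]
opening: 0.0548
grasp_force: 0.0
```

Call:
move_arm(
  motion="0 0 0.4 0 60;0 0 0.7 0 60;0 0 0.9 0 60;0 0 1 0 60;0 0 1 0 60;0 0 1 0 60;0 0 1 0 15;0 0 1 0 15;0 0 1 0 15;0 0 1 0 15;0 0 1 0 15;0 0 1 0 15",
)

```text
time: 41.9
eef_pos: [0.4428, 0.3998, 0.0368]
ee_rot: [2.221, 2.221, 0.002]
force: [-0.6, -0.1, 5.1]
opening: 0.031
grasp_force: 40.0
```

Call:
move_arm(
  motion="0 0 -0.1 0 15;0 0 -0.3 0 15;0 0 -0.6 0 15;0 0 -0.8 0 15;0 0 -1 0 15;0 0 -1 0 15",
)

```text
time: 42.5
eef_pos: [0.4441, 0.4009, 0.1596]
ee_rot: [2.221, 2.221, 0.012]
force: [0.6, -0.9, -2.6]
opening: 0.031
grasp_force: 40.0
```

```bash
python3 -c "
from h import *
s=manip.observe();print(s['opening'],s['grasp_force'],s['force'])
f=grab('side');cv2.imwrite('pics/lidup.png',f['img'][130:330,150:400,::-1])
f=grab('wrist');cv2.imwrite('pics/lidupw.png',f['img'][...,::-1])
W=cloud(f)-[.00075,0,.0025];Q=W.reshape(-1,3);p=s['eef_pos'];Q=Q[np.isfinite(Q[:,0])]
P=Q[(np.hypot(Q[:,0]-p[0],Q[:,1]-p[1])<.1)&(np.hypot(Q[:,0]-p[0],Q[:,1]-p[1])>.04)&(abs(Q[:,2]-p[2]+.02)<.02)]
A=np.c_[P[:,:2]-p[:2],np.ones(len(P))];print(len(P),np.linalg.lstsq(A,P[:,2],rcond=None)[0],p)
"; python3 plan.py '442 397 206 90|474.2 -8 206 90'
```

```text
0.030975867453350663 39.99949205346638 [ 0.64751585 -0.93554585 -2.60040804]
37721 [ 0.0014537  -0.00553674  0.13348982] [0.44407047 0.40087658 0.15955478]
at [442.2 399.3 155.6] 90.0 j [ 0.72  0.4   1.62 -0.    1.11  0.72]
[-0.02 -0.   -0.42  0.  ] rows 3
  -> [442.2 396.9 206. ] 90.0 j6~ 0.73
[-1.    0.08 -0.    0.  ] rows 4
[-1.    0.08 -0.    0.  ] rows 4
[-1.    0.08 -0.    0.  ] rows 4
[-0.37  0.03 -0.    0.  ] rows 2
  -> [474.6  -7.5 206. ] 90.0 j6~ -0.02
```

Call:
move_arm(
  motion="0 0 -0.42 0 15;0 0 -0.42 0 15;0 0 -0.42 0 15",
)

```text
time: 42.9
eef_pos: [0.4423, 0.3994, 0.2056]
ee_rot: [2.221, 2.221, -0.001]
force: [-0.4, 0.2, -3.0]
opening: 0.031
grasp_force: 40.0
```

Call:
move_arm(
  motion="-0.3 0.08 0 0 15;-0.6 0.08 0 0 15;-1 0.08 0 0 15;-1 0.08 0 0 15;-1 0.08 0 0 15",
)

```text
time: 43.4
eef_pos: [0.4512, 0.2783, 0.2044]
ee_rot: [-2.223, -2.218, 0.006]
force: [0.3, 0.6, -2.7]
opening: 0.0312
grasp_force: 40.0
```

Call:
move_arm(
  motion="-0.3 0.08 0 0 15;-0.6 0.08 0 0 15;-1 0.08 0 0 15;-1 0.08 0 0 15;-1 0.08 0 0 15",
)

```text
time: 43.9
eef_pos: [0.4616, 0.1598, 0.2055]
ee_rot: [-2.222, -2.219, 0.001]
force: [0.2, -0.2, -1.5]
opening: 0.0311
grasp_force: 40.0
```

Call:
move_arm(
  motion="-0.3 0.08 0 0 15;-0.6 0.08 0 0 15;-1 0.08 0 0 15;-1 0.08 0 0 15;-1 0.08 0 0 15",
)

```text
time: 44.4
eef_pos: [0.4717, 0.0403, 0.2059]
ee_rot: [-2.221, -2.22, -0.001]
force: [0.0, 0.6, -2.1]
opening: 0.0311
grasp_force: 40.0
```

Call:
move_arm(
  motion="-0.2 0.03 0 0 15;-0.37 0.03 0 0 15;-0.37 0.03 0 0 15;-0.37 0.03 0 0 15;-0.37 0.03 0 0 15;-0.37 0.03 0 0 15",
)

```text
time: 45.0
eef_pos: [0.475, -0.0036, 0.2063]
ee_rot: [-2.219, -2.223, -0.0]
force: [-0.0, -0.4, -2.3]
opening: 0.0313
grasp_force: 40.0
```

```bash
python3 -c "
from h import *
s=manip.observe();p=s['eef_pos'];print(s['opening'],s['grasp_force'],s['force'],p)
f=grab('wrist');cv2.imwrite('pics/lidover.png',f['img'][...,::-1])
W=cloud(f)-[.00075,0,.0025];Q=W.reshape(-1,3);Q=Q[np.isfinite(Q[:,0])]
P=Q[(abs(Q[:,2]-(p[2]-.02))<.008)&(Q[:,1]>p[1]-.06)&(np.hypot(Q[:,0]-p[0],Q[:,1]-p[1])<.12)]
h=cv2.convexHull((P[:,:2]*1000).astype(np.float32))[:,0]
h=h[np.hypot(h[:,0]-p[0]*1000,h[:,1]-p[1]*1000)>90]/1000
print(len(h),circ(h,p[:2],.103),circ(h,p[:2]))
";python3 plan.py '474.4 -8 100 90'
```

```text
0.031299137734058464 39.99949586177536 [-0.02090242 -0.35939097 -2.28124041] [ 0.47497359 -0.00357887  0.20628404]
54 (array([ 0.47452376, -0.00691969]), 54, np.float64(0.00026233546694710147)) (array([ 0.47444702, -0.00589427,  0.10215765]), 54, np.float64(0.00017234807159867416))
at [475.   -3.8 206.4] 90.1 j [-0.03  0.18  1.82  0.    1.15 -0.03]
[-0.03 -0.    0.89  0.  ] rows 4
  -> [475.   -7.4  99.6] 90.1 j6~ -0.02
```

View pics/lidover.png

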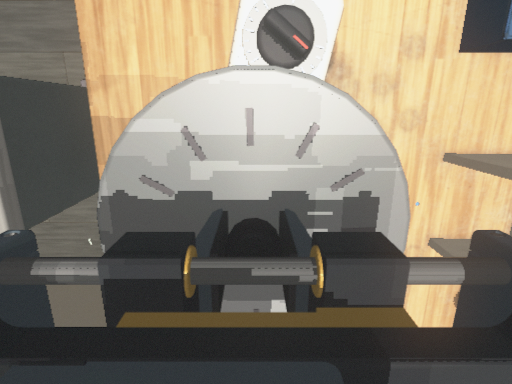

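Call:
move_arm(
  motion="-0.01 0 0.4 0 15;-0.01 0 0.7 0 15;-0.01 0 0.83 0 15;-0.01 0 0.83 0 15;-0.01 0 0.87 0 15;-0.01 0 0.9 0 15;-0.01 0 0.92 0 15;-0.01 0 0.94 0 15;-0.01 0 0.96 0 15;-0.01 0 0.96 0 15",
)

```text
time: 46.05
eef_pos: [0.4748, -0.006, 0.0911]
ee_rot: [-2.221, -2.221, 0.0]
force: [0.1, 0.2, -2.1]
opening: 0.0308
grasp_force: 40.0
```

```bash
python3 -c "
from h import *
s=manip.observe();p=s['eef_pos'];print(s['force'],s['torque'],p)
f=grab('wrist')
W=cloud(f)-[.00075,0,.0025];Q=W.reshape(-1,3);Q=Q[np.isfinite(Q[:,0])]
d=np.hypot(Q[:,0]-p[0],Q[:,1]-p[1]);P=Q[(d<.097)&(d>.03)&(abs(Q[:,2]-.077)<.012)]
A=np.c_[P[:,:2]-p[:2],np.ones(len(P))];print(len(P),np.linalg.lstsq(A,P[:,2],rcond=None)[0])
"
```

```text
[ 0.10185514  0.15888867 -2.11756343] [ 0.00591934 -0.01237994  0.04881029] [ 0.47479464 -0.0060356   0.09106584]
38010 [-0.00065892 -0.00779222  0.0674542 ]
```

Call:
move_arm(
  motion="0 0 0.01 0 15;0 0 0.02 0 15;0 0 0.02 0 15;0 0 0.03 0 15;0 0 0.03 0 15",
)

```text
time: 46.6
eef_pos: [0.4752, -0.006, 0.0897]
ee_rot: [2.221, 2.221, 0.001]
force: [-4.6, -0.3, 15.1]
opening: 0.0311
grasp_force: 40.0
```

Call:
move_arm(
  motion="0 0 -0.01 0 15;0 0 -0.01 0 60;0 0 -0.01 0 60;0 0 -0.01 0 60;0 0 -0.01 0 60;0 0 -0.01 0 60",
)

```text
time: 47.2
eef_pos: [0.475, -0.006, 0.0886]
ee_rot: [-2.221, -2.221, 0.0]
force: [0.0, 0.4, 0.5]
opening: 0.0548
grasp_force: 0.0
```

Call:
move_arm(
  motion="0 0 -0.3 0 60;0 0 -0.6 0 60;0 0 -1 0 60;0 0 -1 0 60;0 0 -1 0 60",
)

```text
time: 47.7
eef_pos: [0.4753, -0.006, 0.2096]
ee_rot: [2.22, 2.22, 0.003]
force: [-0.0, -0.0, -0.5]
opening: 0.055
grasp_force: 0.0
```

Call:
move_arm(
  motion="0.2 0 -1 0 60;0.2 0 -1 0 60;0.2 0 -1 0 60;0.2 0 -1 0 60;0.2 0 -1 0 60",
)

```text
time: 48.2
eef_pos: [0.4742, 0.0179, 0.3268]
ee_rot: [-2.22, -2.22, 0.004]
force: [0.4, 0.2, 0.2]
opening: 0.0548
grasp_force: 0.0
```

```bash
python3 - <<'E'
from h import *
s=manip.observe();p=s['eef_pos'];print(s['force'],p)
f=grab('wrist');cv2.imwrite('pics/seat.png',f['img'][...,::-1])
W=cloud(f)-[.00075,0,.0025];Q=W.reshape(-1,3);Q=Q[np.isfinite(Q[:,0])];c=np.array([.4744,-.008])
d=np.hypot(*(Q[:,:2]-c).T);P=Q[(d<.097)&(d>.03)&(abs(Q[:,2]-.077)<.012)]
A=np.c_[P[:,:2]-c,np.ones(len(P))];print(len(P),np.linalg.lstsq(A,P[:,2],rcond=None)[0])
P=Q[(d<.11)&(abs(Q[:,2]-.077)<.006)];h=cv2.convexHull((P[:,:2]*1000).astype(np.float32))[:,0]/1000
h=h[(h[:,1]>-.06)&(np.hypot(h[:,0]-c[0],h[:,1]-c[1])>.092)];print('lid',circ(h,c,.103))
k=np.hypot(Q[:,0]-.5054,Q[:,1]-.1365)
K=Q[(k<.035)&(Q[:,2]>.072)&(Q[:,2]<.09)];print('key',len(K),np.median(K[:,2]),cv2.minAreaRect((K[:,:2]*1000).astype(np.float32)))
D=Q[(k<.033)&(Q[:,2]>.045)];hh=np.histogram(D[:,2],np.arange(.045,.09,.003));print(hh)
x0,y0=260,0
E
```

```text
[0.43139566 0.1918279  0.18792532] [0.47422621 0.01792746 0.32682609]
10763 [ 0.00014247 -0.00066154  0.0662442 ]
lid (array([ 0.4744, -0.008 ]), 0, np.float64(nan))
key 397 0.07772834436834769 ((504.4470520019531, 136.5429229736328), (13.222010612487793, 47.53509521484375), 51.444278717041016)
(array([ 49, 531,  35, 751, 153,   8,  10,  10,   9,  21, 212, 164,   0,
         0]), array([0.045, 0.048, 0.051, 0.054, 0.057, 0.06 , 0.063, 0.066, 0.069,
       0.072, 0.075, 0.078, 0.081, 0.084, 0.087]))
  return _methods._mean(a, axis=axis, dtype=dtype,
  ret = ret.dtype.type(ret / rcount)
```

View pics/seat.png

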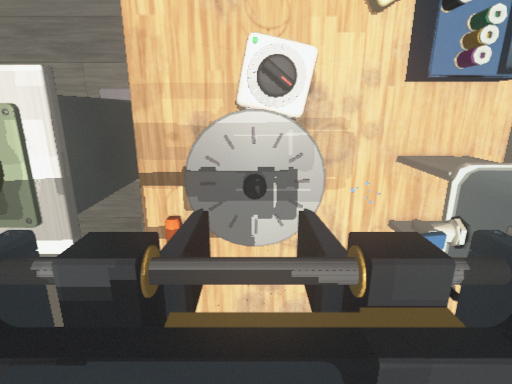

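The lid is seated: level within 0.05°, top at about 0.068 m. Next is the timer key, with the wing at (504.5,136.5), 141.4°.

```bash
python3 plan.py '504.7 136.5 190 141.4|504.7 136.5 76 141.4'
```

```text
at [473.9  17.8 326.3] 90.0 j [ 0.01  0.11  1.59 -0.    1.44  0.01]
[ 0.87  0.23  1.   -0.38] rows 7
[ 0.06  0.1   0.14 -0.05] rows 2
  -> [504.8 135.8 189.5] 141.6 j6~ -0.64
[0.   0.   0.95 0.  ] rows 4
  -> [504.8 135.8  75.5] 141.6 j6~ -0.64
```

Call:
move_arm(
  motion="0.87 0.23 0.3 -0.38 45;0.87 0.23 1 -0.38 45;0.87 0.23 1 -0.38 45;0.87 0.23 1 -0.38 45;0.87 0.23 1 -0.38 45;0.87 0.23 1 -0.38 45;0.87 0.23 1 -0.38 45;0.87 0.23 1 -0.38 45",
  force=30,
)

```text
time: 49.05
eef_pos: [0.5017, 0.122, 0.2072]
ee_rot: [-1.188, -2.906, 0.003]
force: [-0.3, 0.9, 0.1]
opening: 0.0411
grasp_force: 0.0
```

Call:
move_arm(
  motion="0.06 0.1 0.14 -0.05 40;0.06 0.1 0.14 -0.05 40;0.06 0.1 0.14 -0.05 40;0.06 0.1 0.14 -0.05 40;0.06 0.1 0.14 -0.05 40",
)

```text
time: 49.55
eef_pos: [0.506, 0.1357, 0.1926]
ee_rot: [1.035, 2.965, 0.001]
force: [-0.3, 0.9, 0.6]
opening: 0.0366
grasp_force: 0.0
```

```bash
python3 plan.py '504.7 136.5 76 141.4'
```

```text
at [506.  135.7 192.6] 141.5 j [ 0.24  0.27  1.74 -0.    1.14 -0.66]
[ 0.01 -0.    0.97  0.  ] rows 4
  -> [505.  136.4  76.2] 141.5 j6~ -0.64
```

Call:
move_arm(
  motion="0.01 0 0.4 0 40;0.01 0 0.7 0 40;0.01 0 0.9 0 40;0.01 0 0.96 0 40;0.01 0 0.96 0 40;0.01 0 0.96 0 5;0.01 0 0.96 0 5;0.01 0 0.96 0 5;0.01 0 0.96 0 5;0.01 0 0.96 0 5;0.01 0 0.96 0 5",
)

```text
time: 50.65
eef_pos: [0.5055, 0.1368, 0.0779]
ee_rot: [1.033, 2.965, 0.002]
force: [-0.8, -1.0, 6.2]
opening: 0.0125
grasp_force: 30.0
```

Call:
move_arm(
  motion="0 0 0 0.06 5;0 0 0 0.12 5;0 0 0 0.18 5;0 0 0 0.24 5;0 0 0 0.3 5;0 0 0 0.3 5",
)

```text
time: 51.25
eef_pos: [0.505, 0.1365, 0.0779]
ee_rot: [1.901, 2.5, 0.0]
force: [-1.3, -1.7, 6.9]
opening: 0.0129
grasp_force: 30.0
```

```bash
cat > st.py <<'E'
from h import *
s=manip.observe();M=R.from_rotvec(s['ee_rot']).as_matrix();print('psi',np.degrees(np.arctan2(M[1,0],M[0,0])).round(1),'pos',s['eef_pos'].round(4),'F',s['force'].round(1),'T',s['torque'].round(2),'q6',s['joint_positions'][5].round(2),'tau6',s['joint_efforts'][5].round(2),'open',round(s['opening'],4),'t',s['time'])
E
python3 st.py
```

```text
psi 105.5 pos [0.505  0.1365 0.0779] F [-1.3 -1.7  6.9] T [-0.32  0.32 -0.07] q6 -0.03 tau6 0.35 open 0.0129 t 51.25
```

Call:
move_arm(
  motion="0 0 0 0.06 5;0 0 0 0.12 5;0 0 0 0.18 5;0 0 0 0.24 5;0 0 0 0.25 5;0 0 0 0.25 5",
)

```text
time: 51.85
eef_pos: [0.5045, 0.1365, 0.0779]
ee_rot: [2.482, 1.925, -0.001]
force: [-2.4, -2.0, 7.9]
opening: 0.0131
grasp_force: 30.0
```

```bash
python3 st.py
```

```text
psi 75.6 pos [0.5045 0.1365 0.0779] F [-2.4 -2.   7.9] T [-0.32  0.52 -0.08] q6 0.49 tau6 -0.02 open 0.0131 t 51.85
```

Call:
move_arm(
  motion="0 0 0 0.06 5;0 0 0 0.12 5;0 0 0 0.18 5;0 0 0 0.24 5;0 0 0 0.25 5;0 0 0 0.25 5",
)

```text
time: 52.45
eef_pos: [0.5041, 0.1367, 0.0779]
ee_rot: [-2.896, -1.217, 0.001]
force: [-1.9, -1.1, 10.0]
opening: 0.0126
grasp_force: 30.0
```

```bash
python3 st.py
```

```text
psi 45.6 pos [0.5041 0.1367 0.0779] F [-1.9 -1.1 10. ] T [-0.16  0.71 -0.07] q6 1.02 tau6 -0.01 open 0.0126 t 52.45
```

Call:
move_arm(
  motion="0 0 -0.01 0.06 5;0 0 -0.01 0.12 5;0 0 -0.01 0.18 5;0 0 -0.01 0.24 5;0 0 -0.01 0.25 5;0 0 -0.01 0.25 5",
)

```text
time: 53.05
eef_pos: [0.5039, 0.1371, 0.0779]
ee_rot: [-3.111, -0.428, 0.003]
force: [-3.5, 2.6, 2.0]
opening: 0.0133
grasp_force: 30.0
```

```bash
python3 st.py
```

```text
psi 15.7 pos [0.5039 0.1371 0.0779] F [-3.5  2.6  2. ] T [ 0.42  0.76 -0.06] q6 1.54 tau6 0.02 open 0.0133 t 53.05
```

Call:
move_arm(
  motion="0 0 0 0.06 5;0 0 0 0.12 5;0 0 0 0.18 5;0 0 0 0.2 5;0 0 0 0.2 5",
)

```text
time: 53.55
eef_pos: [0.5039, 0.1374, 0.0779]
ee_rot: [-3.132, 0.229, 0.003]
force: [-4.0, 3.9, 1.3]
opening: 0.0127
grasp_force: 30.0
```

```bash
python3 st.py
```

```text
psi -8.4 pos [0.5039 0.1374 0.0779] F [-4.   3.9  1.3] T [ 0.78  0.88 -0.06] q6 1.96 tau6 0.09 open 0.0127 t 53.55
```

Call:
move_arm(
  motion="0 0 0 0.06 5;0 0 0 0.12 5;0 0 0 0.18 5;0 0 0 0.2 5;0 0 0 0.2 5",
)

```text
time: 54.05
eef_pos: [0.504, 0.1378, 0.0779]
ee_rot: [-3.016, 0.876, 0.003]
force: [-2.7, 5.0, 2.1]
opening: 0.0128
grasp_force: 30.0
```

```bash
python3 st.py
```

```text
psi -32.4 pos [0.504  0.1378 0.0779] F [-2.7  5.   2.1] T [ 0.98  0.83 -0.03] q6 2.38 tau6 0.09 open 0.0128 t 54.05
```

Call:
move_arm(
  motion="0 0 0 0 40;0 0 0 0 40;0 0 0 0 40;0 0 -0.3 0 40;0 0 -0.6 0 40;0 0 -1 0 40;0 0 -1 0 40;0 0 -1 0 40",
)

```text
time: 54.85
eef_pos: [0.5055, 0.1366, 0.1991]
ee_rot: [-3.016, 0.876, -0.005]
force: [-1.0, -0.5, 0.0]
opening: 0.0363
grasp_force: 0.0
```

Call:
move_arm(
  motion="0 0 0 -0.8 40;0 0 0 -0.8 40;0 0 0 -0.8 40;0 0 0 -0.8 40;0 0 0 -0.8 40;0 0 0 -0.8 40;0 0 0 -0.8 40;0 0 0 -0.8 40;0 0 0 -0.8 40;0 0 0 -0.8 40;0 0 0 -0.8 40;0 0 0 -0.8 40",
)

```text
time: 56.05
eef_pos: [0.5039, 0.1364, 0.1961]
ee_rot: [-2.668, -1.657, 0.005]
force: [0.1, -0.4, -0.7]
opening: 0.0363
grasp_force: 0.0
```

```bash
python3 st.py; python3 plan.py '480 30 300 90'
```

```text
psi 63.7 pos [0.5039 0.1364 0.1961] F [ 0.1 -0.4 -0.7] T [-0.    0.04  0.04] q6 0.7 tau6 -0.36 open 0.0363 t 56.05
at [503.9 136.4 196.1] 63.7 j [ 0.24  0.26  1.73 -0.    1.15  0.7 ]
[-0.88  0.21 -0.87 -0.22] rows 5
  -> [479.7  30.5 300.5] 90.1 j6~ 0.06
```

Call:
move_arm(
  motion="-0.88 0.21 -0.87 -0.22 40;-0.88 0.21 -0.87 -0.22 40;-0.88 0.21 -0.87 -0.22 40;-0.88 0.21 -0.87 -0.22 40;-0.88 0.21 -0.87 -0.22 40;-0.88 0.21 -0.87 -0.22 40;-0.88 0.21 -0.87 -0.22 40",
)

```text
time: 56.75
eef_pos: [0.4799, 0.0317, 0.3005]
ee_rot: [-2.22, -2.22, 0.004]
force: [0.0, 1.2, -0.5]
opening: 0.0365
grasp_force: 0.0
```

```bash
cat > key.py <<'E'
from h import *
f=grab('wrist')
cv2.imwrite('pics/key.png',cv2.resize(f['img'][0:180,180:380,::-1],None,fx=3,fy=3,interpolation=cv2.INTER_CUBIC))
W=cloud(f)-[.00075,0,.0025];Q=W.reshape(-1,3);Q=Q[np.isfinite(Q[:,0])];c=np.array([.4744,-.008])
k=np.hypot(Q[:,0]-.5045,Q[:,1]-.1365)
K=Q[(k<.035)&(Q[:,2]>.072)&(Q[:,2]<.09)];(a,b),(w,h),t=cv2.minAreaRect((K[:,:2]*1000).astype(np.float32));print('key',a,b,w,h,'wing angle',(t+(90 if h>w else 0))%180)
d=np.hypot(*(Q[:,:2]-c).T);P=Q[(d<.115)&(Q[:,2]>.061)&(Q[:,2]<.072)&(Q[:,1]>-.06)]
A=np.c_[P[:,:2]-c,np.ones(len(P))];print(np.linalg.lstsq(A,P[:,2],rcond=None)[0])
h=cv2.convexHull((P[:,:2]*1000).astype(np.float32))[:,0]/1000;h=h[np.hypot(h[:,0]-c[0],h[:,1]-c[1])>.09];print('lid',circ(h,c,.103))
E
python3 key.py; python3 plan.py '504.5 136.5 190 148|504.5 136.5 77 148'
```

```text
key 504.467529296875 136.64520263671875 13.150642395019531 47.681617736816406 wing angle 147.17906951904297
[ 0.00013685 -0.00613222  0.06618566]
lid (array([ 0.47514625, -0.0094752 ]), 53, np.float64(0.0004437108637575099))
at [480.1  31.8 300.7] 90.0 j [0.04 0.13 1.63 0.   1.38 0.04]
[ 0.87  0.2   0.92 -0.48] rows 8
  -> [504.  136.2 190.3] 147.6 j6~ -0.74
[-0.    0.    0.94 -0.  ] rows 4
  -> [504.  136.2  77.5] 147.6 j6~ -0.74
```

View pics/key.png

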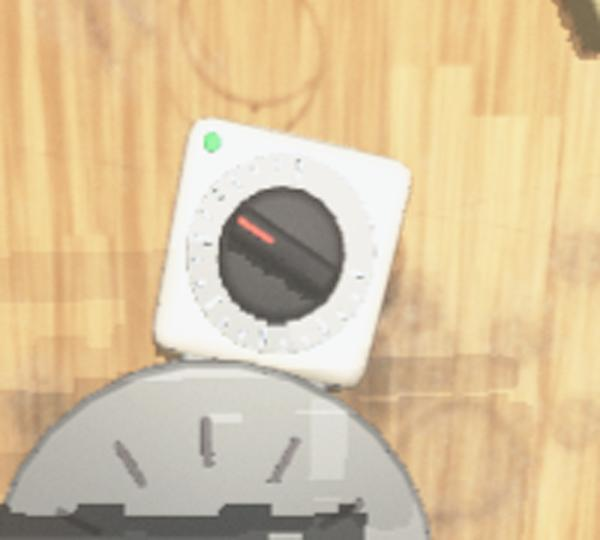

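Call:
move_arm(
  motion="0.87 0.2 0.92 -0.48 40;0.87 0.2 0.92 -0.48 40;0.87 0.2 0.92 -0.48 40;0.87 0.2 0.92 -0.48 40;0.87 0.2 0.92 -0.48 40;0.87 0.2 0.92 -0.48 40;0.87 0.2 0.92 -0.48 40;0.87 0.2 0.92 -0.48 40;0.87 0.2 0.92 -0.48 40",
)

```text
time: 57.7
eef_pos: [0.5042, 0.1358, 0.1913]
ee_rot: [-0.879, -3.015, 0.001]
force: [-0.0, 0.4, -1.1]
opening: 0.0366
grasp_force: 0.0
```

Call:
move_arm(
  motion="0 0 0.4 0 40;0 0 0.7 0 40;0 0 0.85 0 40;0 0 0.93 0 40;0 0 0.93 0 40;0 0 0.93 0 5;0 0 0.93 0 5;0 0 0.93 0 5;0 0 0.93 0 5;0 0 0.93 0 5;0 0 0.93 0 5",
)

```text
time: 58.8
eef_pos: [0.5059, 0.1365, 0.0815]
ee_rot: [0.877, 3.014, 0.005]
force: [1.0, 4.1, 3.6]
opening: 0.0127
grasp_force: 30.0
```

```bash
python3 st.py
```

```text
psi 147.6 pos [0.5059 0.1365 0.0815] F [1.  4.1 3.6] T [ 0.94 -0.29 -0.07] q6 -0.77 tau6 -0.01 open 0.0127 t 58.8
```

Call:
move_arm(
  motion="0 0 0 0.05 5;0 0 0 0.1 5;0 0 0 0.15 5;0 0 0 0.15 5;0 0 0 0.15 5",
)

```text
time: 59.3
eef_pos: [0.5056, 0.1362, 0.0815]
ee_rot: [1.334, 2.842, 0.005]
force: [0.9, 5.1, 5.0]
opening: 0.0129
grasp_force: 30.0
```

```bash
python3 st.py
```

```text
psi 129.7 pos [0.5056 0.1362 0.0815] F [0.9 5.1 5. ] T [ 0.92 -0.17 -0.  ] q6 -0.45 tau6 -0.03 open 0.0129 t 59.3
```

Call:
move_arm(
  motion="0 0 0 0.05 5;0 0 0 0.1 5;0 0 0 0.15 5;0 0 0 0.15 5",
)

```text
time: 59.7
eef_pos: [0.5052, 0.136, 0.0815]
ee_rot: [1.765, 2.598, 0.004]
force: [1.1, 4.3, 6.7]
opening: 0.0129
grasp_force: 30.0
```

```bash
python3 st.py
```

```text
psi 111.6 pos [0.5052 0.136  0.0815] F [1.1 4.3 6.7] T [ 0.74 -0.03  0.01] q6 -0.14 tau6 0.32 open 0.0129 t 59.7
```

Call:
move_arm(
  motion="0 0 0 0.05 5;0 0 0 0.1 5;0 0 0 0.1 5;0 0 0 0.1 5",
)

```text
time: 60.1
eef_pos: [0.505, 0.1358, 0.0815]
ee_rot: [2.025, 2.401, 0.003]
force: [0.3, 5.0, 7.2]
opening: 0.0127
grasp_force: 30.0
```

```bash
python3 st.py
```

```text
psi 99.7 pos [0.505  0.1358 0.0815] F [0.3 5.  7.2] T [ 0.74  0.12 -0.07] q6 0.07 tau6 -0.02 open 0.0127 t 60.1
```

Call:
move_arm(
  motion="0 0 0 0.05 5;0 0 0 0.1 5;0 0 0 0.1 5;0 0 0 0.1 5",
)

```text
time: 60.5
eef_pos: [0.5047, 0.1358, 0.0815]
ee_rot: [-2.265, -2.176, -0.002]
force: [-1.8, 3.4, 7.6]
opening: 0.0128
grasp_force: 30.0
```

```bash
python3 st.py
```

```text
psi 87.7 pos [0.5047 0.1358 0.0815] F [-1.8  3.4  7.6] T [ 0.72  0.26 -0.02] q6 0.28 tau6 -0.01 open 0.0128 t 60.5
```

Call:
move_arm(
  motion="0 0 0 0.05 5;0 0 0 0.1 5;0 0 0 0.1 5;0 0 0 0.1 5",
)

```text
time: 60.9
eef_pos: [0.5045, 0.1359, 0.0815]
ee_rot: [2.477, 1.932, 0.001]
force: [-2.0, 5.0, 7.7]
opening: 0.0134
grasp_force: 30.3
```

```bash
python3 st.py
```

```text
psi 75.9 pos [0.5045 0.1359 0.0815] F [-2.   5.   7.7] T [0.93 0.37 0.92] q6 0.49 tau6 0.9 open 0.0134 t 60.9
```

Call:
move_arm(
  motion="0 0 0 0.05 5;0 0 0 0.1 5;0 0 0 0.1 5;0 0 0 0.1 5",
)

```text
time: 61.3
eef_pos: [0.5042, 0.1348, 0.0814]
ee_rot: [2.662, 1.665, -0.001]
force: [-2.1, 1.6, 8.0]
opening: 0.0183
grasp_force: 35.4
```

```bash
python3 st.py
```

```text
psi 64.1 pos [0.5042 0.1348 0.0814] F [-2.1  1.6  8. ] T [0.32 0.37 1.4 ] q6 0.69 tau6 1.41 open 0.0183 t 61.3
```

The stop shows clearly: yaw torque jumped to 1.4 N·m and the wing is levering the jaws apart. I'll open, retreat and check.

Call:
move_arm(
  motion="0 0 0 0 45;0 0 0 0 45;0 0 0 0 45;0 0 0 0 45;0 0 -0.3 0 45;0 0 -0.6 0 45;0 0 -1 0 45;0 0 -1 0 45;0 0 -1 0 45",
)

```text
time: 62.2
eef_pos: [0.5047, 0.1353, 0.2011]
ee_rot: [2.669, 1.655, 0.003]
force: [0.1, -0.1, -0.6]
opening: 0.0411
grasp_force: 0.0
```

Call:
move_arm(
  motion="-0.88 0.21 -0.87 -0.22 40;-0.88 0.21 -0.87 -0.22 40;-0.88 0.21 -0.87 -0.22 40;-0.88 0.21 -0.87 -0.22 40;-0.88 0.21 -0.87 -0.22 40;-0.88 0.21 -0.87 -0.22 40;-0.88 0.21 -0.87 -0.22 40",
)

```text
time: 62.9
eef_pos: [0.4795, 0.0304, 0.3026]
ee_rot: [-2.219, -2.22, 0.005]
force: [-0.7, 0.8, 0.1]
opening: 0.0366
grasp_force: 0.0
```

```bash
python3 key.py; python3 st.py; python3 -c "
from h import *
cv2.imwrite('pics/final.png',cv2.resize(grab('scene')['img'][150:300,130:430,::-1],(800,400)))"
```

```text
key 504.3925476074219 136.63626098632812 47.47687530517578 12.896471977233887 wing angle 78.30044555664062
[ 8.69446659e-05 -6.43766400e-03  6.62030156e-02]
lid (array([ 0.4750342 , -0.00943297]), 54, np.float64(0.00047438546901391876))
psi 90.0 pos [0.4796 0.0304 0.303 ] F [-0.4 -0.2 -0.5] T [-0.03  0.   -0.03] q6 0.04 tau6 0.01 open 0.0363 t 62.95
```

View pics/final.png

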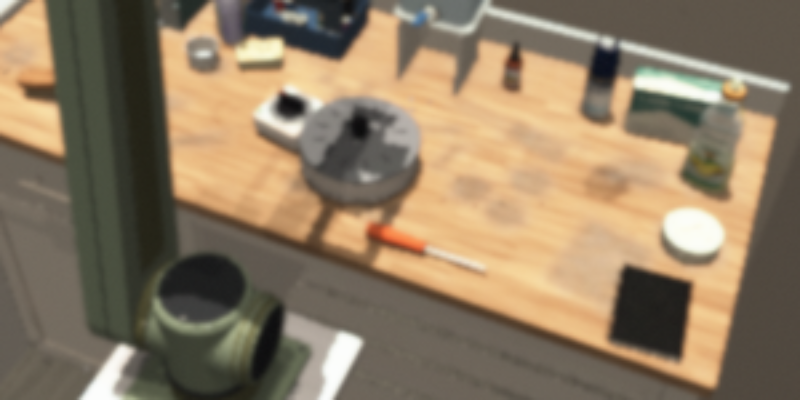

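The final view shows the lid seated on the tub and no caps left on the worktop. The screwdriver, notebook, soap, dosing cap and brush are still in place. The key stands at 78.3°, in line with the box axis, which fits the stop position.

```bash
python3 -c "
from h import *
print(manip.sign_off())"
```

```text
the job is handed in; nothing more can be done
None
```

I loaded all six caps flat and bars up, one in the middle and five round it, then seated the lid level, wound the timer key to its stop in two part turns, and handed the job in at about 63 s; one blue cap sits against the tub wall, about 4 mm further out than I aimed.

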